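# Fit a reticle into an eyepiece and show it to the camera

## Robot

A 6-joint arm with a two-finger parallel gripper is mounted at the origin on the work surface. World frame = base frame: x ahead of the robot, y to its left, z up, the work surface at z = 0. Lengths are in m, angles in rad, forces in N, time in s.
With the tool pointing down it reaches from about 0.275 to 0.825 m from the base axis. Payload 5.2 kg.
Tool frame: the origin (TCP) lies on the front face of the gripper's body, between the roots of the fingers; the fingertips stand 84 mm ahead of it and the grasp point (between the pads) lies 65 mm ahead of it; x points along the fingers, y is the direction in which the jaws open and shut, and the axes are right-handed (so a half turn about x gives the same grasp; the last joint's range is limited). The gripper opens to 93 mm and grips with 3 to 60 N. Pads are 15 mm wide; open, the fingers measure 128 mm over their backs; the gripper's body (75 mm by 188 mm) begins 65 mm behind the grasp point.
Start: joints at [-1.37, 0.259, 1.535, -0, 1.348, -0.203], TCP at [0.216, -0.506, 0.303] pointing down, gripper open.
Joint ranges: [-3.14, 3.14], [-0.91, 2.08], [0.19, 2.58], [-1.22, 4.36], [0.22, 2.71], [-3.12, 3.12]. Speed limits (rad/s): [2.57, 2.57, 3.14, 3.14, 3.14, 3.14].

## Interface

Orientations are given as a unit quaternion [x, y, z, w].
In Python, from rig import r, camera, camera_params, job, finder gives the robot as it stands.
- The arm moves only by the tool apply_moves, never from a script. Its argument "deltas" is a list of rows, each an object with "dp": the shift along the tool's x, y, z normalised to -1 to 1, where 1 is 50 mm, a list of three; "turn": the turn, a rotation vector about the tool's x, y, z normalised to -1 to 1, where 1 is 8 degrees, a list of three; "fingers": the gripper command: -1 is fully open, 1 is shut, values between are in proportion. In form: [{"dp": [dx, dy, dz], "turn": [ax, ay, az], "fingers": fingers}, ...]. A call has 1 to 12 rows; each row shifts and turns the commanded pose from where the row before left it, along the tool's axes as they then stand; what a row does not reach is not made up. A row lasts 1/10 s, in which the tool goes at most 50 mm and 8.59 degrees, less where a joint would pass 70% of its speed; a pose out of reach is approached as far as the arm can. A call with a number of a shift or a turn outside -1 to 1 is refused whole. A call with a gripper value outside its range is refused whole. The fingers move at their own pace and stop on an object; "squeeze" is the grip in N (left out, the last holds). Time passes only in rows, so rows that do not move let the fingers close. It gives the time, the measured TCP pose, the force and the opening at its end, in the units of the state.
- r.read_state(): the state, without advancing time (a new reading comes with each control period).
- camera(name): name is "scene" or "top" or "wrist"; returns (picture, depth): 420x560x3 uint8, red, green, blue; 420x560 float32, m along the optical axis (not along the pixel's ray), 0 where there is no reading.
- camera_params(name): a dict with "mtx" (3x3 intrinsics, pixels), "view" (4x4, takes a point from world to camera coordinates); the wrist camera has in their place "mount" (4x4, takes a point from camera to tool coordinates, whose origin is the TCP and whose axes are the tool frame's). Camera axes: x right, y down, z forward; pixel columns grow to the right and rows downward; lengths in m; the calibration is good to about 2 mm. A picture is of the moment at which its call begins: read the wrist's pose just before it. camera_params takes no time and is no camera call.
- job.finish_job(): hands the job in, once; it reports no verdict.
Trained networks look in the newest picture that a camera, given by its name, has taken for a name from the list of things; names that differ only in an ending like _2 or _b are one class to them, and where a whole thing is asked for, a point or a joint stands for the part that bears it (a point fixed in the world has none). Each returns a list of dicts, best first, with "p" (0 to 1); they miss things now and then, are a little off and sometimes report something else, mostly with a low value. They report only what shows in the picture. A call takes as long as a camera call. They do not tell look-alikes from the thing itself.
- finder.masks_of(camera, name): "pixels" (420x560 bool, what is visible of it) and "bbox" ([left, top, width, height] in pixels, round what is visible of it).
The state is a dict: "time_s": time; "qpos": joint angles; "qd": joint speeds; "effort": joint torques, N m; "tcp_pos": TCP position; "orientation": TCP orientation; "contact_force": force on the tool from outside, world axes, zero at the start; "moment": the same for the moment, N m; "finger_gap": opening from 0.0 (shut) to 1.0 (fully open).
Only numpy, scipy, OpenCV 4.12 (cv2) and the standard library are available. Lean on these libraries where they do the work, as an engineer would, in place of code of your own. Each camera call takes 0.05 s, during which the arm holds its last target.

## Task

Stand the open microscope eyepiece (the one with no cell in it) in the assembly nest, eye end down, then fit the reticle cell from the parts tray into its open barrel, spigot first and fully home, letting go of each. Then lift the eyepiece out of the nest with the cell still home and hold it still in the air before the slanting inspection camera, as if to a person's eye: eye end towards the lens, in line with it and 30 mm from it. Do not touch the camera or disturb the finished eyepiece, the oil bottle or the other parts in the tray; finish while still holding the eyepiece there, do not put it down.

Things in the scene. Friction and masses are not known exactly. Their poses are not given: they have to be found in the camera images.
- cell_mid (a point): centre (half-way up) of the reticle cell, a loose stepped steel plug 20 mm tall, about 40 g: knurled flange 34 mm across, 8 mm high, glass disc with cross lines on top, over a spigot 22 mm across, 12 mm long, its foot tapered over 3 mm to 17 mm. Starts spigot down in the tray. The flange's underside is 2 mm above this point; home, it rests on the eyepiece's rim. z axis: up through the flange
- eyepiece_mid (a point): centre (half-way up) of the open eyepiece: loose, 62 mm tall, about 120 g, standing eye end down on the bench. From the eye end: rubber eyecup 43 mm across (0 to 9 mm up, its foot tapered over 3 mm to 38 mm), black body 40 mm across (9 to 34 mm), cone, steel barrel 30 mm across (36 to 62 mm), its bore 25 mm wide and deep. z axis: from the eye end to the rim
- eyepiece_rim (a point): centre of the eyepiece's open barrel rim, 62 mm from its eye end, same axes. With the cell home its flange overhangs the barrel by 2 mm all round, so the eyepiece must be held by its 40 mm body
- eyepiece_eye (a point): centre of the eyepiece's eye end (its underside), same axes
- eyepiece: the same eyepiece; origin at the centre of its eye end, same axes
- cell: the same reticle cell; origin at the centre of the spigot's foot, 10 mm below its centre, same axes
- nest: fixed grey assembly nest block 90 x 90 x 20 mm, with an aluminium foot 120 mm long; a round pocket 47 mm wide and 8 mm deep in its top centre takes the eyecup. Origin: centre of its underside
- nest_pocket (a point): centre of the floor of the nest's pocket, 12 mm above the bench and 8 mm below the nest's top; z up
- camera_lens (a point): centre of the front glass of the inspection camera's lens. z axis: the optical axis, outwards from the lens. The lens looks up and 25 degrees off vertical, leaning to the -x side of its base. A ring light 68 mm across surrounds the lens 4 mm behind this point
- camera: the whole fixed inspection camera: aluminium base plate 110 x 90 x 10 mm, two upright brackets 86 mm high, and between them the slanting camera with lens and ring light (lens front 126 mm above the bench). Origin: centre of the base plate's underside
- tray: fixed shallow grey parts tray 250 (x) x 120 (y) x 12 mm, floor 4 mm thick; the cell, a lock ring and a cap stand in a row along its x axis, 75 mm apart, in any order
- lockring: bystander in the tray: loose open steel ring 34 mm across, 7 mm high, no glass
- cap: bystander in the tray: loose black plastic cap 33 mm across, 12 mm high
- spare: bystander: the finished eyepiece of the pair, loose: the same, with its reticle cell already fitted, so 70 mm tall with a 34 mm flange and glass on top. It and the open eyepiece stand one nearer the robot, one beyond the nest, in either order
- oil: bystander: loose small amber oil bottle 28 mm across, 68 mm tall, near the robot
Mind the look-alikes: they are no part of the job. Leave any blue look-alike of the eyepiece alone.

How it is judged:
By the outcome, as a careful person would: the job done as asked, in the order asked, and still so for the second after the job is handed in, while the arm keeps its last pose, push and grip.
It also fails if it takes over 64 s, if anything falls off the work surface, if the arm or the gripper's body presses on something with over 40 N, if the wrist force passes 120 N, or if a joint passes its speed limit or range.

## Working session

There is one attempt and no reset: what is moved stays moved. The work goes in short steps, Python scripts to look and compute and a tool call to move; the robot and the scene stay as the last step left them, time stands still between calls to the robot, and variables do not carry over. Pictures are saved under pics/ and viewed, and the job is handed in when it is done.

Besides the shell and the picture viewer there is one more tool, called as name(argument=value, ...), one argument or row to a line, values as JSON. apply_moves: Moves the arm, as the interface text tells. Its arguments: {"type":"object","properties":{"deltas":{"type":"array"},"squeeze":{"type":"number"}},"required":["deltas"]}

```bash
ls; mkdir -p pics
python3 - <<'E'
from rig import r,camera,camera_params,job,finder
import cv2,numpy as np
s=r.read_state();print(s)
for n in ["scene","top","wrist"]:
    p,d=camera(n);cv2.imwrite(f"pics/{n}0.png",p[...,::-1]);np.savez(f"{n}0.npz",p=p,d=d)
    print(n,camera_params(n))
E
```

```text
pics
{'time_s': 0.0, 'qpos': array([-1.36980290e+00,  2.59310594e-01,  1.53609730e+00,  3.62798251e-06,
        1.34799357e+00, -2.02810915e-01]), 'qd': array([-4.59902119e-05,  4.23910441e-04, -1.21064277e-03,  8.26352646e-04,
       -7.68248476e-04,  2.80788149e-04]), 'effort': array([-9.93079811e-04, -4.37309861e+01, -2.84001642e+01,  7.18511199e-02,
        4.15838195e-02, -1.03250368e-04]), 'tcp_pos': array([ 0.21604014, -0.50535232,  0.30192931]), 'orientation': array([ 0.69274486,  0.14243758, -0.69274119,  0.14115855]), 'contact_force': array([-0.23577134,  0.315545  ,  0.84119768]), 'moment': array([ 0.03812052, -0.03210686,  0.00444568]), 'finger_gap': 0.9967849789791308}
scene {'mtx': array([[516.97708279,   0.        , 278.59508737],
       [  0.        , 516.97708279, 201.05909684],
       [  0.        ,   0.        ,   1.        ]]), 'view': array([[-0.79495181,  0.60666046, -0.00383447,  0.40489514],
       [ 0.33624984,  0.43533445, -0.83511674, -0.11444305],
       [-0.50496302, -0.66516691, -0.55005939,  1.31979999],
       [ 0.        ,  0.        ,  0.        ,  1
[... 350 characters left out ...]
56e-01],
       [ 1.18993323e-01,  5.85160315e-04, -9.92894882e-01,
         9.11309938e-01],
       [ 0.00000000e+00,  0.00000000e+00,  0.00000000e+00,
         1.00000000e+00]])}
wrist {'mtx': array([[330.17677747,   0.        , 284.66530879],
       [  0.        , 330.17677747, 206.42492214],
       [  0.        ,   0.        ,   1.        ]]), 'mount': array([[ 1.53002500e-04, -2.41205489e-01,  9.70474054e-01,
        -8.08415377e-02],
       [ 9.99999871e-01, -4.32181385e-04, -2.65073550e-04,
         3.44668120e-06],
       [ 4.83358016e-04,  9.70473969e-01,  2.41205392e-01,
        -6.55898205e-02],
       [ 0.00000000e+00,  0.00000000e+00,  0.00000000e+00,
         1.00000000e+00]])}
```

View pics/scene0.png

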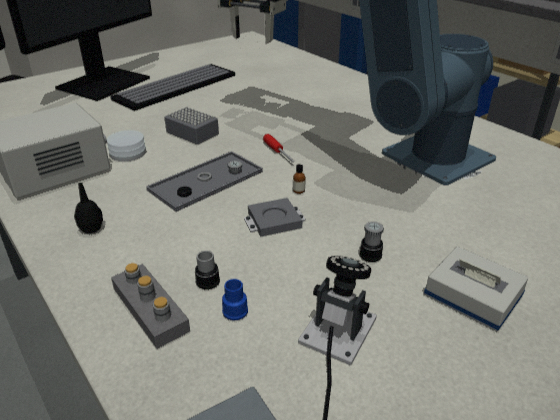

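View pics/top0.png

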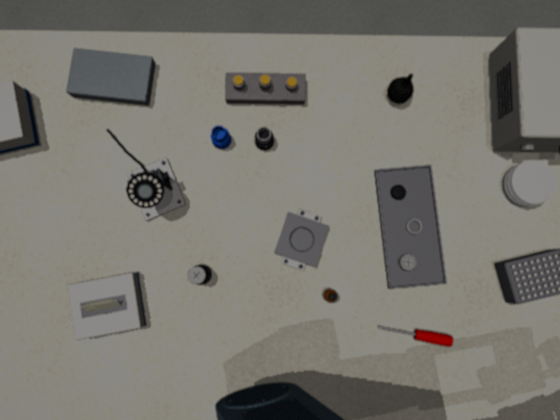

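View pics/wrist0.png

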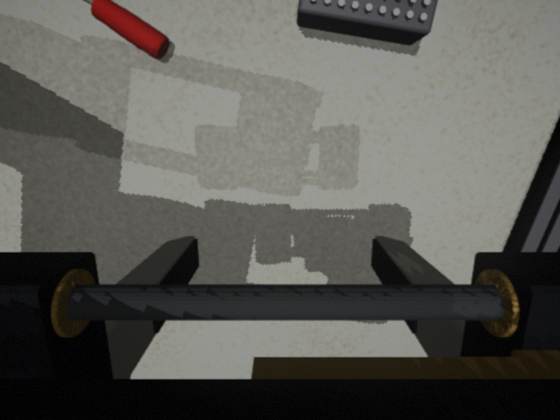

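The scene view shows the open eyepiece (black, open steel barrel) at about (207,270) and the blue look-alike at (235,300). The finished one with glass is at (372,240). In the top view:
- open eyepiece (264,138)
- nest (302,240)
- cell (408,262)
- inspection camera (148,188)
- oil bottle (330,295)

```bash
cat > h.py <<'E'
import numpy as np,cv2
from rig import r,camera,camera_params,job,finder
from scipy.spatial.transform import Rotation as R
def tcpT(s):
    T=np.eye(4);T[:3,:3]=R.from_quat(s['orientation']).as_matrix();T[:3,3]=s['tcp_pos'];return T
def c2w(n,s=None):
    P=camera_params(n)
    return np.linalg.inv(P['view']) if n!='wrist' else tcpT(s)@P['mount']
def snap(n,name=None):
    s=r.read_state();p,d=camera(n)
    if name:cv2.imwrite(f"pics/{name}.png",p[...,::-1])
    return p,d,c2w(n,s),s
def cloud(d,K,T,m=None):
    v,u=np.nonzero((d>0)&(m if m is not None else True));z=d[v,u]
    X=np.c_[(u-K[0,2])/K[0,0]*z,(v-K[1,2])/K[1,1]*z,z]
    return X@T[:3,:3].T+T[:3,3],u,v
def ray(u,v,K,T):
    d=np.array([(u-K[0,2])/K[0,0],(v-K[1,2])/K[1,1],1.]);return T[:3,3],T[:3,:3]@d
def atz(u,v,z,K,T):
    o,d=ray(u,v,K,T);return o+d*(z-o[2])/d[2]
def proj(X,K,T):
    Y=(np.asarray(X)-T[:3,3])@T[:3,:3];return Y[...,:2]/Y[...,2:]*K[0,0]+K[:2,2]
E
python3 - <<'E'
from h import *
for n in ["top","scene"]:
    p,d,T,s=snap(n);K=camera_params(n)['mtx']
    np.savez(f"{n}1.npz",p=p,d=d)
    for k in ["eyepiece","cell","nest","camera","spare","oil","tray","lockring","cap"]:
        for i,m in enumerate(finder.masks_of(n,k)[:3]):
            X,_,_=cloud(d,K,T,m['pixels'])
            np.save(f"m_{n}_{k}{i}.npy",m['pixels'])
            if len(X)==0: print(n,k,m['p'],m['bbox'],'no depth');continue
            print(n,k,round(m['p'],2),m['bbox'],'n',len(X),'lo',np.percentile(X,2,0).round(3),'hi',np.percentile(X,98,0).round(3))
print(r.read_state()['time_s'])
E
```

```text
top eyepiece 0.96 [212.0, 123.2, 20.1, 23.0] n 418 lo [ 0.689  0.123 -0.001] hi [0.723 0.167 0.063]
top eyepiece 0.7 [254.4, 128.9, 20.8, 22.2] n 386 lo [ 0.687  0.034 -0.   ] hi [0.721 0.071 0.063]
top cell 0.46 [400.1, 251.8, 15.8, 21.4] n 243 lo [ 0.439 -0.262  0.003] hi [ 0.47  -0.23   0.026]
top nest 0.58 [276.3, 208.1, 52.1, 60.0] n 2113 lo [ 0.446 -0.075  0.004] hi [0.55  0.017 0.023]
top nest 0.18 [321.4, 288.7, 18.1, 14.4] n 153 lo [ 0.374 -0.094  0.026] hi [ 0.397 -0.073  0.069]
top camera 0.88 [108.8, 135.3, 79.7, 80.4] n 2595 lo [0.543 0.226 0.   ] hi [0.682 0.348 0.135]
top camera 0.33 [375.0, 165.1, 70.8, 122.3] n 6485 lo [ 0.409 -0.319 -0.   ] hi [ 0.65  -0.192  0.013]
top spare 0.63 [186.6, 262.1, 26.7, 24.8] n 415 lo [ 0.405  0.156 -0.001] hi [0.442 0.191 0.073]
top oil 0.53 [322.9, 287.9, 17.6, 17.2] n 160 lo [ 0.374 -0.096  0.021] hi [ 0.398 -0.072  0.069]
top tray 0.82 [372.1, 165.4, 74.2, 119.0] n 6627 lo [ 0.408 -0.319 -0.   ] hi [ 0.65  -0.191  0.013]
top lockring 0.51 [405.0, 219.5, 16.7, 16.2] n 156 lo [ 0.513 -0.28   0.003] hi [ 0.544 -0.248  0.013]
top cap 
[... 491 characters left out ...]
ene camera 0.21 [292.3, 167.7, 10.7, 26.7] n 316 lo [ 0.344 -0.155 -0.001] hi [ 0.401 -0.071  0.068]
scene spare 0.66 [357.9, 220.4, 25.7, 40.8] n 767 lo [0.41  0.163 0.003] hi [0.445 0.198 0.071]
scene oil 0.52 [293.4, 166.9, 11.0, 25.8] n 282 lo [ 0.38  -0.091  0.004] hi [ 0.401 -0.071  0.068]
scene tray 0.61 [146.7, 153.0, 116.6, 61.4] n 2842 lo [ 0.409 -0.319  0.001] hi [ 0.655 -0.187  0.013]
scene lockring 0.5 [193.6, 173.7, 16.8, 6.0] n 94 lo [ 0.515 -0.277  0.003] hi [ 0.546 -0.247  0.013]
scene cap 0.59 [177.2, 184.9, 15.2, 14.7] n 159 lo [ 0.588 -0.257  0.003] hi [ 0.617 -0.213  0.018]
scene cap 0.31 [191.8, 253.6, 27.4, 34.4] n 710 lo [0.695 0.039 0.006] hi [0.73  0.072 0.062]
1.15
```

Run:
```python
from h import *
from scipy.optimize import least_squares
D={}
for n in ["top","scene"]:
    z=np.load(f"{n}1.npz");K=camera_params(n)['mtx'];T=c2w(n)
    D[n]=(z['p'],z['d'],K,T)
def rect(P):
    (c,wh,a)=cv2.minAreaRect(P.astype(np.float32)*1000);return np.round(c,1),np.round(wh,1),round(a,1)
def show(n):
    pass
for n in D:
    p,d,K,T=D[n];X,u,v=cloud(d,K,T)
    q=(X[:,0]>.40)&(X[:,0]<.58)&(X[:,1]>-.13)&(X[:,1]<.06)&(X[:,2]>.016)&(X[:,2]<.026);print(n,'nest top',rect(X[q][:,:2]),np.median(X[q][:,2]))
    q=(X[:,0]>.50)&(X[:,0]<.72)&(X[:,1]>.2)&(X[:,1]<.4)&(X[:,2]>.006)&(X[:,2]<.013);print(n,'base',rect(X[q][:,:2]),q.sum(),np.median(X[q][:,2]))
    q=(X[:,0]>.50)&(X[:,0]<.72)&(X[:,1]>.2)&(X[:,1]<.4)&(X[:,2]>.09)
    P=X[q];
    # ransac plane
    rng=np.random.default_rng(0);best=None
    for i in range(500):
        a=P[rng.choice(len(P),3,False)];nn=np.cross(a[1]-a[0],a[2]-a[0]);
        if np.linalg.norm(nn)<1e-6: continue
        nn/=np.linalg.norm(nn);e=abs((P-a[0])@nn)<.002
        if best is None or e.sum()>best.sum():best=e
    Q=P[best];c=Q.mean(0);nn=np.linalg.svd(Q-c)[2][2];nn*=np.sign(nn[2])
    print(n,'ring plane',len(P),len(Q),c.round(4),nn.round(3),'tilt',np.degrees(np.arccos(nn[2])).round(1),'az',np.degrees(np.arctan2(nn[1],nn[0])).round(1))
    b=np.cross(nn,[0,0,1]);b/=np.linalg.norm(b);w=np.cross(nn,b)
    print(rect(np.c_[(Q-c)@b,(Q-c)@w]), cv2.minEnclosingCircle((np.c_[(Q-c)@b,(Q-c)@w]*1000).astype(np.float32)))
    # surroundings rack
    q=(X[:,0]>.74)&(X[:,0]<.86)&(X[:,1]>-.1)&(X[:,1]<.2)&(X[:,2]>.015);print('rack',X[q].min(0).round(3),X[q].max(0).round(3))
    cv2.imwrite(f"pics/{n}cam.png",cv2.resize((p[95:230,80:230] if n=='top' else p[240:365,280:400])[...,::-1],None,fx=4.4,fy=4.4,interpolation=cv2.INTER_CUBIC))
```

```text
top nest top (array([497.8, -28.7]), array([89.9, 90.1]), 71.8) 0.01978210965066951
top base (array([655.6, 273.6]), array([208.9, 146.6]), 25.0) 1064 0.009913030179172055
top ring plane 1080 708 [0.5782 0.2682 0.1232] [-0.384 -0.164  0.909] tilt 24.7 az -156.9
(array([-0.3,  0.5]), array([66.8, 64.8]), 65.8) ((-0.18275892734527588, 0.03136301413178444), 34.11262893676758)
rack [ 0.788 -0.034  0.015] [0.85  0.136 0.072]
scene nest top (array([478. , -41.4]), array([137.6, 123.3]), 71.2) 0.019686797020214142
scene base (array([644.4, 297.4]), array([205.5,  91.4]), 24.5) 1988 0.00958617350175367
scene ring plane 1077 400 [0.5858 0.2741 0.1263] [-0.376 -0.152  0.914] tilt 23.9 az -157.9
(array([-2.6,  6.9]), array([65.3, 67.4]), 32.2) ((-3.2323193550109863, 7.550971031188965), 34.915279388427734)
rack [ 0.791 -0.036  0.015] [0.852 0.137 0.069]
```

View pics/topcam.png

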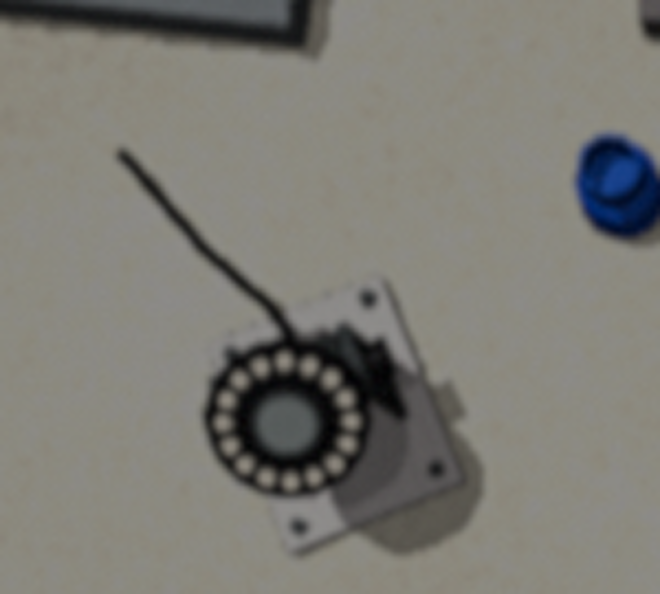

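View pics/scenecam.png

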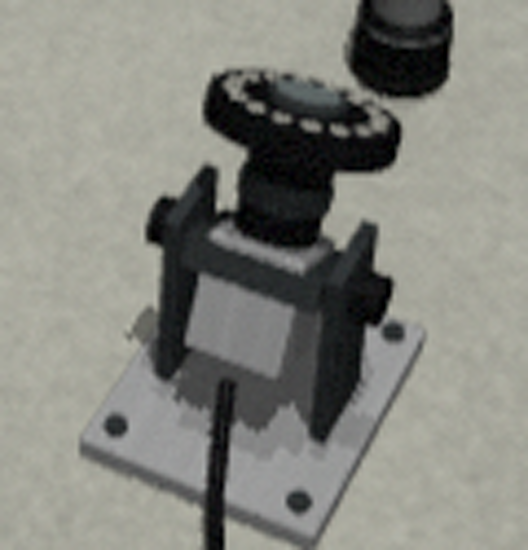

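```bash
cat >> h.py <<'E'
def plan(pos,Rt,s=None,vmax=1.,fingers=None,amax=1.):
    """suggest rows from measured pose to target: total delta in tool frame with simultaneous turn"""
    s=s or r.read_state();T=tcpT(s)
    rv=R.from_matrix(T[:3,:3].T@Rt).as_rotvec();ang=np.degrees(rv)/8
    d=np.asarray(pos)-T[:3,3];dist=np.linalg.norm(d)/.05
    n=int(np.ceil(max(dist/vmax,np.abs(ang).max()/amax,1)-1e-6))
    print('n',n,'dist mm',(d*1000).round(1),'turn each',(ang/n).round(3))
    for i in range(n):
        Ri=T[:3,:3]@R.from_rotvec(rv*i/n).as_matrix()
        print((Ri.T@(d/n)/.05).round(3).tolist())
def down(yaw):
    """tool x down, jaw axis y at azimuth yaw (deg)"""
    x=np.array([0,0,-1.]);y=np.array([np.cos(np.radians(yaw)),np.sin(np.radians(yaw)),0]);return np.c_[x,y,np.cross(x,y)]
E
python3 - <<'E'
from h import *
s=r.read_state();T=tcpT(s);print(T.round(3),'yaw',np.degrees(np.arctan2(T[1,1],T[0,1])))
E
```

```text
[[-0.     0.393 -0.92   0.216]
 [ 0.    -0.92  -0.393 -0.506]
 [-1.    -0.     0.     0.303]
 [ 0.     0.     0.     1.   ]] yaw -66.86525050192641
```

Run:
```python
from h import *
plan([.708,.054,.27],down(-66.87),vmax=.8)
```

```text
n 19 dist mm [491.9 559.8 -32.7] turn each [0. 0. 0.]
[0.034, -0.338, -0.708]
[0.034, -0.338, -0.708]
[0.034, -0.338, -0.708]
[0.034, -0.338, -0.708]
[0.034, -0.338, -0.708]
[0.034, -0.338, -0.708]
[0.034, -0.338, -0.708]
[0.034, -0.338, -0.708]
[0.034, -0.338, -0.708]
[0.034, -0.338, -0.708]
[0.034, -0.338, -0.708]
[0.034, -0.338, -0.708]
[0.034, -0.338, -0.708]
[0.034, -0.338, -0.708]
[0.034, -0.338, -0.708]
[0.034, -0.338, -0.708]
[0.034, -0.338, -0.708]
[0.034, -0.338, -0.708]
[0.034, -0.338, -0.708]
```

apply_moves(
  deltas=[
    {"dp": [0.03,-0.34,-0.7],"turn": [0,0,0],"fingers": -0.3},
    {"dp": [0.03,-0.34,-0.7],"turn": [0,0,0],"fingers": -0.3},
    {"dp": [0.03,-0.34,-0.7],"turn": [0,0,0],"fingers": -0.3},
    {"dp": [0.03,-0.34,-0.7],"turn": [0,0,0],"fingers": -0.3},
    {"dp": [0.03,-0.34,-0.7],"turn": [0,0,0],"fingers": -0.3},
    {"dp": [0.03,-0.34,-0.7],"turn": [0,0,0],"fingers": -0.3},
    {"dp": [0.03,-0.34,-0.7],"turn": [0,0,0],"fingers": -0.3},
    {"dp": [0.03,-0.34,-0.7],"turn": [0,0,0],"fingers": -0.3},
    {"dp": [0.03,-0.34,-0.7],"turn": [0,0,0],"fingers": -0.3},
    {"dp": [0.03,-0.34,-0.7],"turn": [0,0,0],"fingers": -0.3},
  ],
  squeeze=20,
)

```text
time_s: 2.15
tcp_pos: [0.4721, -0.2106, 0.2879]
orientation: [0.693, 0.142, -0.693, 0.142]
contact_force: [0.8, -1.1, -0.1]
finger_gap: 0.651
```

apply_moves(
  deltas=[
    {"dp": [0.03,-0.34,-0.7],"turn": [0,0,0],"fingers": -0.3},
    {"dp": [0.03,-0.34,-0.7],"turn": [0,0,0],"fingers": -0.3},
    {"dp": [0.03,-0.34,-0.7],"turn": [0,0,0],"fingers": -0.3},
    {"dp": [0.03,-0.34,-0.7],"turn": [0,0,0],"fingers": -0.3},
    {"dp": [0.03,-0.34,-0.7],"turn": [0,0,0],"fingers": -0.3},
    {"dp": [0.03,-0.34,-0.7],"turn": [0,0,0],"fingers": -0.3},
    {"dp": [0.03,-0.34,-0.7],"turn": [0,0,0],"fingers": -0.3},
    {"dp": [0.03,-0.34,-0.7],"turn": [0,0,0],"fingers": -0.3},
    {"dp": [0.03,-0.34,-0.7],"turn": [0,0,0],"fingers": -0.3},
    {"dp": [0,0,0],"turn": [0,0,0],"fingers": -0.3},
    {"dp": [0,0,0],"turn": [0,0,0],"fingers": -0.3},
  ],
)

```text
time_s: 3.25
tcp_pos: [0.7007, 0.0533, 0.2733]
orientation: [-0.692, -0.142, 0.693, -0.142]
contact_force: [-0.5, -0.6, -0.2]
finger_gap: 0.652
```

```bash
cat > w.py <<'E'
from h import *
import sys
def rimfit(p,d,T,K,m,zr=None,name=''):
    """top-face points near max height in mask"""
    X,u,v=cloud(d,K,T,m)
    return X
E
python3 - <<'E'
from h import *
s=r.read_state();T=tcpT(s);print(s['time_s'],s['tcp_pos'],T[:3,:3].round(3),s['qpos'],s['finger_gap'])
p,d,T,s=snap('wrist','w1');K=camera_params('wrist')['mtx'];np.savez('w1.npz',p=p,d=d,T=T)
for m in finder.masks_of('wrist','eyepiece'):
    X,_,_=cloud(d,K,T,m['pixels']);print(m['p'],m['bbox'],np.percentile(X,2,0).round(4),np.percentile(X,98,0).round(4) )
    zt=np.percentile(X[:,2],98);Q=X[abs(X[:,2]-zt)<.004];print('top',zt,len(Q),cv2.minEnclosingCircle((Q[:,:2]*1000).astype(np.float32)),(Q.min(0)+Q.max(0))/2)
E
```

```text
3.25 [0.70070193 0.05327418 0.27333282] [[-0.001  0.395 -0.919]
 [-0.    -0.919 -0.395]
 [-1.    -0.     0.001]] [-8.22645886e-02  5.54310661e-01  1.15878208e+00 -4.57296830e-04
  1.42987474e+00  1.08303429e+00] 0.6520049824025552
0.96 [181.4, 124.8, 50.8, 47.0] [0.6946 0.1221 0.0054] [0.7285 0.1551 0.0615]
top 0.061507962675659444 299 ((708.8993530273438, 141.7459716796875), 14.866753578186035) [0.70915625 0.14156197 0.06013311]
0.74 [269.6, 162.4, 39.8, 45.1] [ 6.928e-01  3.180e-02 -4.000e-04] [0.7272 0.0702 0.0615]
top 0.06154680853356714 284 ((707.3219604492188, 50.55624771118164), 15.021134376525879) [0.70762291 0.0506765  0.06002507]
```

View pics/w1.png

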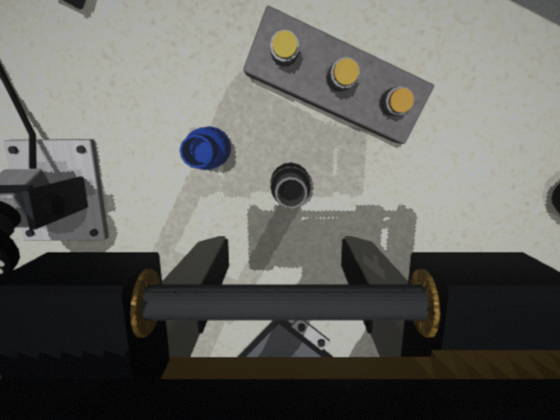

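```bash
cat >> h.py <<'E'
def toprim(X,c,rad,zt,tol=.003):
    q=(np.hypot(X[:,0]-c[0],X[:,1]-c[1])<rad)&(abs(X[:,2]-zt)<tol)
    Q=X[q]
    if len(Q)<5: return None
    (a,b),rr=cv2.minEnclosingCircle((Q[:,:2]*1000).astype(np.float32))
    h=cv2.minAreaRect((Q[:,:2]*1000).astype(np.float32))
    return dict(c=(round(a,1),round(b,1)),r=round(rr,1),box=np.round(h[0],1),wh=np.round(h[1],1),z=round(float(np.median(Q[:,2])),4),n=len(Q))
E
python3 - <<'E'
from h import *
for n in ['top','scene','w']:
    z=np.load(n+'1.npz');nn='wrist' if n=='w' else n
    T=z['T'] if n=='w' else c2w(n)
    X,_,_=cloud(z['d'],camera_params(nn)['mtx'],T)
    for k,c,zt,rad in [('eye',(.7075,.052),.062,.024),('blue',(.709,.143),.062,.024),('cell',(.4545,-.246),.024,.03),('spare',(.425,.177),.070,.03)]:
        print(n,k,toprim(X,c,rad,zt))
s=r.read_state()
E
```

```text
top eye {'c': (707.6, 51.4), 'r': 15.3, 'box': array([707.3,  51.8]), 'wh': array([29.7, 26.4]), 'z': 0.0616, 'n': 56}
top blue {'c': (708.6, 143.4), 'r': 15.0, 'box': array([708.4, 143.4]), 'wh': array([29.2, 27.4]), 'z': 0.0617, 'n': 58}
top cell {'c': (453.7, -245.3), 'r': 17.4, 'box': array([ 453.6, -245.8]), 'wh': array([32.9, 32.7]), 'z': 0.0235, 'n': 202}
top spare {'c': (422.8, 176.5), 'r': 17.3, 'box': array([422.7, 176.4]), 'wh': array([32.5, 32.9]), 'z': 0.07, 'n': 231}
scene eye {'c': (710.2, 51.5), 'r': 15.8, 'box': array([708.9,  52.2]), 'wh': array([31.4, 27.5]), 'z': 0.0614, 'n': 82}
scene blue {'c': (711.2, 144.6), 'r': 16.3, 'box': array([710.7, 143.7]), 'wh': array([29.3, 30. ]), 'z': 0.0615, 'n': 98}
scene cell {'c': (454.9, -244.7), 'r': 18.5, 'box': array([ 456. , -244.9]), 'wh': array([33.8, 33. ]), 'z': 0.0241, 'n': 90}
scene spare {'c': (425.8, 177.5), 'r': 18.1, 'box': array([424.8, 178.1]), 'wh': array([33.7, 33.2]), 'z': 0.0699, 'n': 171}
w eye {'c': (707.4, 50.4), 'r': 14.9, 'box': array([707.4,  50.5]), 'wh': array([29.2, 28.2]), 'z': 0.0608, 'n': 259}
w blue {'c': (708.7, 142.0), 'r': 15.0, 'box': array([708.6, 141.9]), 'wh': array([28.9, 29.4]), 'z': 0.0607, 'n': 290}
w cell None
w spare None
```

Run:
```python
from h import *
plan([.7077,.051,.13],down(-66.87),vmax=.6)
plan([.7077,.051,.0965],down(-66.87),vmax=.6)
```

```text
n 5 dist mm [   7.5   -0.8 -144.1] turn each [-0.     0.001 -0.   ]
[0.576, 0.015, -0.027]
[0.577, 0.015, -0.027]
[0.577, 0.015, -0.027]
[0.577, 0.015, -0.027]
[0.577, 0.015, -0.026]
n 6 dist mm [   7.5   -0.8 -177.6] turn each [-0.     0.001 -0.   ]
[0.592, 0.012, -0.022]
[0.592, 0.012, -0.022]
[0.592, 0.012, -0.022]
[0.592, 0.012, -0.022]
[0.592, 0.012, -0.022]
[0.592, 0.012, -0.022]
```

apply_moves(
  deltas=[
    {"dp": [0.58,0.015,-0.027],"turn": [0,0,0],"fingers": -0.3},
    {"dp": [0.58,0.015,-0.027],"turn": [0,0,0],"fingers": -0.3},
    {"dp": [0.58,0.015,-0.027],"turn": [0,0,0],"fingers": -0.3},
    {"dp": [0.58,0.015,-0.027],"turn": [0,0,0],"fingers": -0.3},
    {"dp": [0.58,0.015,-0.027],"turn": [0,0,0],"fingers": -0.3},
    {"dp": [0.4,0,0],"turn": [0,0,0],"fingers": -0.3},
    {"dp": [0.2,0,0],"turn": [0,0,0],"fingers": -0.3},
    {"dp": [0,0,0],"turn": [0,0,0],"fingers": -0.3},
    {"dp": [0,0,0],"turn": [0,0,0],"fingers": -0.3},
  ],
)

```text
time_s: 4.25
tcp_pos: [0.7089, 0.0511, 0.1006]
orientation: [0.693, 0.141, -0.692, 0.142]
contact_force: [-0.0, 0.2, -0.0]
finger_gap: 0.652
```

Run:
```python
from h import *
s=r.read_state();print(s['time_s'],s['tcp_pos'],s['contact_force'],s['finger_gap'])
p,d,T,s=snap('wrist','w2');K=camera_params('wrist')['mtx'];np.savez('w2.npz',p=p,d=d,T=T)
X,_,_=cloud(d,K,T);print(toprim(X,(.7075,.051),.022,.0615,.004))
```

```text
4.25 [0.70887236 0.0510593  0.10062369] [-0.02766804  0.18835849 -0.01161398] 0.6517282579380304
{'c': (707.7, 50.7), 'r': 15.1, 'box': array([708.9,  49.4]), 'wh': array([29.7, 26.4]), 'z': 0.0606, 'n': 834}
```

View pics/w2.png

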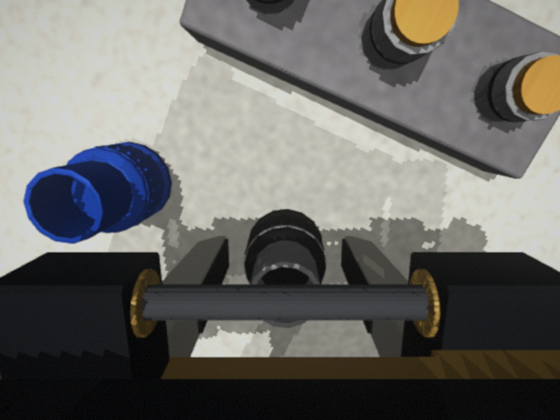

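apply_moves(
  deltas=[
    {"dp": [0.085,-0.008,0.02],"turn": [0,0,0],"fingers": -0.3},
    {"dp": [0,0,0],"turn": [0,0,0],"fingers": -0.3},
    {"dp": [0,0,0],"turn": [0,0,0],"fingers": 1},
    {"dp": [0,0,0],"turn": [0,0,0],"fingers": 1},
    {"dp": [0,0,0],"turn": [0,0,0],"fingers": 1},
    {"dp": [0,0,0],"turn": [0,0,0],"fingers": 1},
    {"dp": [0,0,0],"turn": [0,0,0],"fingers": 1},
  ],
  squeeze=25,
)

```text
time_s: 5.0
tcp_pos: [0.7075, 0.0517, 0.0952]
orientation: [0.693, 0.142, -0.693, 0.142]
contact_force: [0.6, 0.5, 0.7]
finger_gap: 0.421
```

Run:
```python
from h import *
for n in ['top','scene']:
    z=np.load(n+'1.npz');X,_,_=cloud(z['d'],camera_params(n)['mtx'],c2w(n))
    q=(np.hypot(X[:,0]-.498,X[:,1]+.029)<.03)&(X[:,2]<.0145)
    print(n,'pocket',cv2.minEnclosingCircle((X[q][:,:2]*1000).astype(np.float32)),np.median(X[q][:,2]),q.sum())
    q=(np.hypot(X[:,0]-.498,X[:,1]+.029)<.066)&(X[:,2]>.017)&(X[:,2]<.023)
    print(cv2.minAreaRect((X[q][:,:2]*1000).astype(np.float32)))
plan([.498,-.0285,.155],down(-66.87),vmax=.5)
```

```text
top pocket ((497.9323425292969, -28.855064392089844), 23.50010871887207) 0.011558803840167386 383
((497.8454895019531, -28.711334228515625), (89.86555480957031, 90.12134552001953), 71.82742309570312)
scene pocket ((495.65106201171875, -33.79649353027344), 23.13092041015625) 0.01196031370138706 198
((499.76190185546875, -28.11162567138672), (97.32272338867188, 90.6821517944336), 71.82666778564453)
n 10 dist mm [-209.5  -80.2   59.8] turn each [ 0. -0. -0.]
[-0.12, -0.017, 0.448]
[-0.12, -0.017, 0.448]
[-0.12, -0.017, 0.448]
[-0.12, -0.017, 0.448]
[-0.12, -0.017, 0.448]
[-0.12, -0.017, 0.448]
[-0.12, -0.017, 0.448]
[-0.12, -0.017, 0.448]
[-0.12, -0.017, 0.448]
[-0.12, -0.017, 0.448]
```

apply_moves(
  deltas=[
    {"dp": [-0.3,0,0],"turn": [0,0,0],"fingers": 1},
    {"dp": [-0.6,0,0.2],"turn": [0,0,0],"fingers": 1},
    {"dp": [-0.3,-0.02,0.48],"turn": [0,0,0],"fingers": 1},
    {"dp": [0,-0.02,0.5],"turn": [0,0,0],"fingers": 1},
    {"dp": [0,-0.02,0.5],"turn": [0,0,0],"fingers": 1},
    {"dp": [0,-0.02,0.5],"turn": [0,0,0],"fingers": 1},
    {"dp": [0,-0.02,0.5],"turn": [0,0,0],"fingers": 1},
    {"dp": [0,-0.02,0.5],"turn": [0,0,0],"fingers": 1},
    {"dp": [0,-0.02,0.5],"turn": [0,0,0],"fingers": 1},
    {"dp": [0,-0.05,0.5],"turn": [0,0,0],"fingers": 1},
    {"dp": [0,0,0.3],"turn": [0,0,0],"fingers": 1},
    {"dp": [0,0,0],"turn": [0,0,0],"fingers": 1},
  ],
)

```text
time_s: 6.2
tcp_pos: [0.496, -0.0278, 0.1558]
orientation: [-0.693, -0.142, 0.693, -0.141]
contact_force: [0.3, 0.3, -1.4]
finger_gap: 0.426
```

apply_moves(
  deltas=[
    {"dp": [0,0,0],"turn": [0,0,0],"fingers": 1},
    {"dp": [0,0,0],"turn": [0,0,0],"fingers": 1},
  ],
)

```text
time_s: 6.4
tcp_pos: [0.4988, -0.0275, 0.1556]
orientation: [0.693, 0.142, -0.692, 0.142]
contact_force: [-0.0, 0.8, -1.4]
finger_gap: 0.424
```

Run:
```python
from h import *
s=r.read_state();print(s['time_s'],s['tcp_pos'],s['contact_force'],s['finger_gap'])
p,d,T,s=snap('scene','s2');K=camera_params('scene')['mtx']
X,_,_=cloud(d,K,T);
plan([.498,-.0287,.135],down(-66.87),vmax=.5)
p,d,T,s=snap('wrist','w3')
X,_,_=cloud(d,camera_params('wrist')['mtx'],T);print(toprim(X,s['tcp_pos'][:2],.022,s['tcp_pos'][2]-.0335,.004))
```

```text
6.4 [ 0.49876073 -0.02753705  0.15560475] [-0.04460969  0.75352887 -1.40879655] 0.4244990499078258
n 1 dist mm [ -0.6  -1.3 -20.4] turn each [ 0.003 -0.008 -0.005]
[0.408, 0.018, 0.022]
{'c': (499.2, -27.2), 'r': 21.8, 'box': array([498.5, -26.9]), 'wh': array([29.8, 41.5]), 'z': 0.1207, 'n': 1108}
```

View pics/s2.png

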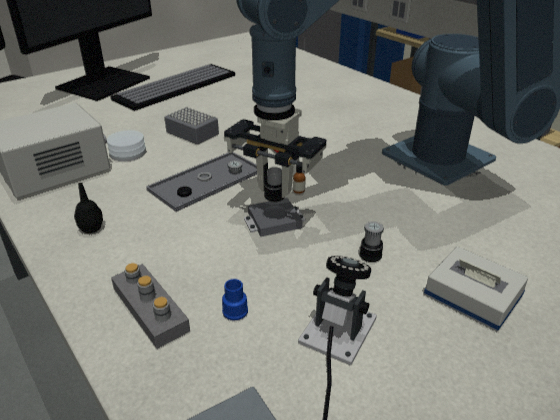

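View pics/w3.png

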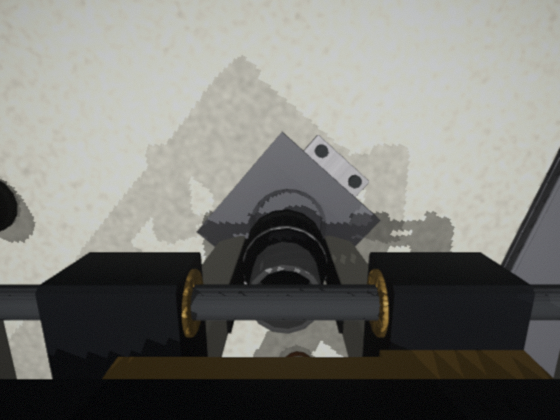

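The pictures show the eyepiece upright in the fingers above the nest: scene (275,185), wrist pocket arc (290,205).

apply_moves(
  deltas=[
    {"dp": [0.4,0.018,0.022],"turn": [0,0,0],"fingers": 1},
    {"dp": [0.2,0,0],"turn": [0,0,0],"fingers": 1},
    {"dp": [0.1,0,0],"turn": [0,0,0],"fingers": 1},
    {"dp": [0,0,0],"turn": [0,0,0],"fingers": 1},
    {"dp": [0,0,0],"turn": [0,0,0],"fingers": 1},
  ],
)

```text
time_s: 7.0
tcp_pos: [0.4972, -0.0288, 0.1202]
orientation: [0.693, 0.142, -0.693, 0.142]
contact_force: [-1.0, -0.1, -1.4]
finger_gap: 0.42
```

apply_moves(
  deltas=[
    {"dp": [0.06,0.004,-0.014],"turn": [0,0,0],"fingers": 1},
    {"dp": [0.06,0,0],"turn": [0,0,0],"fingers": 1},
    {"dp": [0.06,0,0],"turn": [0,0,0],"fingers": 1},
    {"dp": [0.05,0,0],"turn": [0,0,0],"fingers": 1},
    {"dp": [0.02,0,0],"turn": [0,0,0],"fingers": 1},
    {"dp": [0,0,0],"turn": [0,0,0],"fingers": 1},
  ],
)

```text
time_s: 7.6
tcp_pos: [0.4976, -0.0287, 0.1074]
orientation: [-0.693, -0.142, 0.693, -0.142]
contact_force: [-0.8, 0.1, -1.8]
finger_gap: 0.423
```

apply_moves(
  deltas=[
    {"dp": [0.016,0,0],"turn": [0,0,0],"fingers": 1},
    {"dp": [0,0,0],"turn": [0,0,0],"fingers": 1},
  ],
)

```text
time_s: 7.8
tcp_pos: [0.4977, -0.0287, 0.1071]
orientation: [0.693, 0.142, -0.693, 0.142]
contact_force: [-0.4, 0.2, 3.2]
finger_gap: 0.425
```

apply_moves(
  deltas=[
    {"dp": [0,0,0],"turn": [0,0,0],"fingers": -0.3},
    {"dp": [0,0,0],"turn": [0,0,0],"fingers": -0.3},
    {"dp": [0,0,0],"turn": [0,0,0],"fingers": -0.3},
    {"dp": [-0.3,0,0],"turn": [0,0,0],"fingers": -0.3},
    {"dp": [-0.6,0,0],"turn": [0,0,0],"fingers": -0.3},
    {"dp": [-0.8,0,0],"turn": [0,0,0],"fingers": -0.3},
    {"dp": [-0.8,0,0],"turn": [0,0,0],"fingers": -0.3},
    {"dp": [-0.3,0,0],"turn": [0,0,0],"fingers": -0.3},
    {"dp": [0,0,0],"turn": [0,0,0],"fingers": -0.3},
    {"dp": [0,0,0],"turn": [0,0,0],"fingers": -0.3},
  ],
)

```text
time_s: 8.8
tcp_pos: [0.4973, -0.0286, 0.2462]
orientation: [-0.693, -0.142, 0.693, -0.142]
contact_force: [-0.1, -0.2, -0.0]
finger_gap: 0.651
```

Run:
```python
from h import *
s=r.read_state();print(s['time_s'],s['tcp_pos'],s['contact_force'],s['finger_gap'])
for n in ['wrist','top','scene']:
    p,d,T,s=snap(n,n+'4');K=camera_params(n)['mtx']
    X,_,_=cloud(d,K,T);print(n,toprim(X,(.498,-.0287),.022,.074,.004))
    if n=='wrist':
        q=(np.hypot(X[:,0]-.498,X[:,1]+.029)<.066)&(X[:,2]>.017)&(X[:,2]<.023)
        print(cv2.minAreaRect((X[q][:,:2]*1000).astype(np.float32)))
plan([.4545,-.2453,.26],down(-66.87),vmax=.8)
```

```text
8.8 [ 0.49734873 -0.02861758  0.2461589 ] [-0.10564107 -0.19714441 -0.0163755 ] 0.650825988995259
wrist {'c': (497.4, -28.7), 'r': 15.0, 'box': array([497.4, -28.8]), 'wh': array([29.5, 28.8]), 'z': 0.0727, 'n': 362}
((497.1286315917969, -30.09332275390625), (90.22855377197266, 90.40245056152344), 71.82910919189453)
top None
scene {'c': (499.2, -26.3), 'r': 16.4, 'box': array([499.3, -26.2]), 'wh': array([30.5, 26.2]), 'z': 0.0725, 'n': 68}
n 6 dist mm [ -42.4 -216.8   15. ] turn each [0.    0.003 0.003]
[-0.05, 0.609, 0.414]
[-0.05, 0.609, 0.414]
[-0.05, 0.609, 0.414]
[-0.05, 0.609, 0.414]
[-0.05, 0.609, 0.414]
[-0.05, 0.609, 0.414]
```

View pics/wrist4.png

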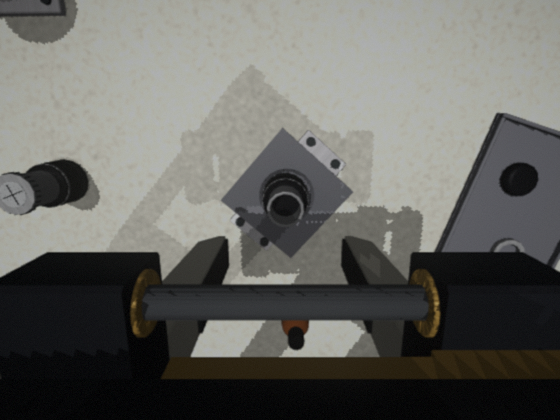

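The eyepiece stands seated in the pocket, with its rim at about (285,200) and 74 mm up. Next is the cell.

apply_moves(
  deltas=[
    {"dp": [-0.05,0.61,0.41],"turn": [0,0,0],"fingers": -0.3},
    {"dp": [-0.05,0.61,0.41],"turn": [0,0,0],"fingers": -0.3},
    {"dp": [-0.05,0.61,0.41],"turn": [0,0,0],"fingers": -0.3},
    {"dp": [-0.05,0.61,0.41],"turn": [0,0,0],"fingers": -0.3},
    {"dp": [-0.05,0.61,0.41],"turn": [0,0,0],"fingers": -0.3},
    {"dp": [-0.05,0.61,0.41],"turn": [0,0,0],"fingers": -0.3},
    {"dp": [0,0,0],"turn": [0,0,0],"fingers": -0.3},
    {"dp": [0,0,0],"turn": [0,0,0],"fingers": -0.3},
    {"dp": [0,0,0],"turn": [0,0,0],"fingers": -0.3},
  ],
)

```text
time_s: 9.85
tcp_pos: [0.4562, -0.2443, 0.2607]
orientation: [-0.692, -0.143, 0.693, -0.141]
contact_force: [-0.7, 1.0, 0.4]
finger_gap: 0.649
```

Run:
```python
from h import *
s=r.read_state();print(s['time_s'],s['tcp_pos'],s['contact_force'],s['finger_gap'])
p,d,T,s=snap('wrist','w5');K=camera_params('wrist')['mtx']
X,_,_=cloud(d,K,T);a=toprim(X,(.4545,-.2453),.024,.0235,.004);print(a)
for m in finder.masks_of('wrist','cell'):print(m['p'],m['bbox'])
c=np.array(a['c'])/1000
plan([c[0],c[1],.1],down(-66.87),vmax=.6)
```

```text
9.85 [ 0.45623919 -0.24427001  0.26071157] [-0.68419737  1.03938205  0.43339424] 0.6493763251056691
{'c': (453.3, -247.5), 'r': 17.7, 'box': array([ 453.4, -246.9]), 'wh': array([34. , 34.3]), 'z': 0.0231, 'n': 910}
0.7 [273.4, 178.3, 28.4, 35.1]
n 6 dist mm [  -3.2   -3.5 -161.2] turn each [0.002 0.    0.001]
[0.537, 0.007, 0.014]
[0.537, 0.007, 0.014]
[0.537, 0.007, 0.014]
[0.537, 0.007, 0.014]
[0.537, 0.007, 0.014]
[0.537, 0.007, 0.014]
```

View pics/w5.png

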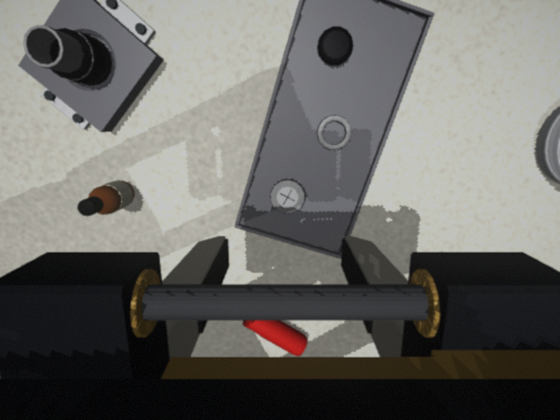

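apply_moves(
  deltas=[
    {"dp": [0.5,0.01,0.014],"turn": [0,0,0],"fingers": -0.075},
    {"dp": [0.5,0.01,0.014],"turn": [0,0,0],"fingers": -0.075},
    {"dp": [0.5,0.01,0.014],"turn": [0,0,0],"fingers": -0.075},
    {"dp": [0.5,0.01,0.014],"turn": [0,0,0],"fingers": -0.075},
    {"dp": [0.5,0.01,0.014],"turn": [0,0,0],"fingers": -0.075},
    {"dp": [0.2,0,0.014],"turn": [0,0,0],"fingers": -0.075},
    {"dp": [0,0,0],"turn": [0,0,0],"fingers": -0.075},
    {"dp": [0,0,0],"turn": [0,0,0],"fingers": -0.075},
    {"dp": [0,0,0],"turn": [0,0,0],"fingers": -0.075},
  ],
)

```text
time_s: 10.85
tcp_pos: [0.4544, -0.2496, 0.128]
orientation: [0.693, 0.141, -0.692, 0.143]
contact_force: [-0.5, -1.0, 0.7]
finger_gap: 0.536
```

Run:
```python
from h import *
s=r.read_state();print(s['time_s'],s['tcp_pos'],s['contact_force'],s['finger_gap'])
p,d,T,s=snap('wrist','w6');K=camera_params('wrist')['mtx']
X,_,_=cloud(d,K,T);a=toprim(X,(.4535,-.246),.024,.0235,.004);print(a)
plan([.4535,-.246,.0985],down(-66.87),vmax=.6)
```

```text
10.85 [ 0.45439885 -0.24961199  0.12802162] [-0.47776379 -0.95300093  0.73814962] 0.5363576033329153
{'c': (453.5, -247.3), 'r': 17.6, 'box': array([ 453.4, -247.3]), 'wh': array([34.7, 34.6]), 'z': 0.023, 'n': 2454}
n 1 dist mm [ -0.8   3.7 -29.5] turn each [ 0.003 -0.008 -0.016]
[0.59, -0.075, -0.013]
```

View pics/w6.png

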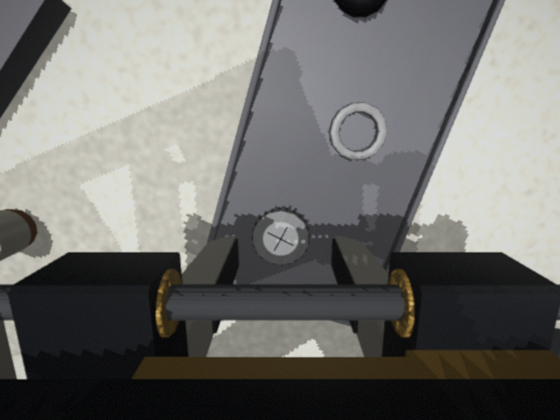

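apply_moves(
  deltas=[
    {"dp": [0.2,-0.05,-0.005],"turn": [0,0,0],"fingers": -0.075},
    {"dp": [0.2,-0.006,0],"turn": [0,0,0],"fingers": -0.075},
    {"dp": [0.1,0,0],"turn": [0,0,0],"fingers": -0.075},
    {"dp": [0,0,0],"turn": [0,0,0],"fingers": -0.075},
    {"dp": [0,0,0],"turn": [0,0,0],"fingers": -0.075},
  ],
)

```text
time_s: 11.4
tcp_pos: [0.4526, -0.2466, 0.1013]
orientation: [-0.693, -0.142, 0.693, -0.142]
contact_force: [0.2, 0.1, 0.1]
finger_gap: 0.536
```

apply_moves(
  deltas=[
    {"dp": [0.055,0.01,-0.015],"turn": [0,0,0],"fingers": -0.075},
    {"dp": [0,0,0],"turn": [0,0,0],"fingers": -0.075},
    {"dp": [0,0,0],"turn": [0,0,0],"fingers": 1},
    {"dp": [0,0,0],"turn": [0,0,0],"fingers": 1},
    {"dp": [0,0,0],"turn": [0,0,0],"fingers": 1},
    {"dp": [0,0,0],"turn": [0,0,0],"fingers": 1},
    {"dp": [0,0,0],"turn": [0,0,0],"fingers": 1},
  ],
  squeeze=20,
)

```text
time_s: 12.1
tcp_pos: [0.4537, -0.2468, 0.0991]
orientation: [0.693, 0.142, -0.693, 0.142]
contact_force: [-0.7, 0.5, 0.4]
finger_gap: 0.348
```

Run:
```python
from h import *
s=r.read_state();print(s['time_s'],s['tcp_pos'],s['contact_force'],s['finger_gap']*93)
p,d,T,s=snap('wrist','w7');K=camera_params('wrist')['mtx']
X,_,_=cloud(d,K,T);a=toprim(X,(.4535,-.246),.024,.0235,.004);print(a)
```

```text
12.1 [ 0.45367386 -0.24681702  0.09906421] [-0.71416668  0.53660916  0.41164599] 32.33740926883667
{'c': (458.1, -244.1), 'r': 22.7, 'box': array([ 455.4, -248.7]), 'wh': array([34.9, 41.4]), 'z': 0.023, 'n': 3400}
```

View pics/w7.png

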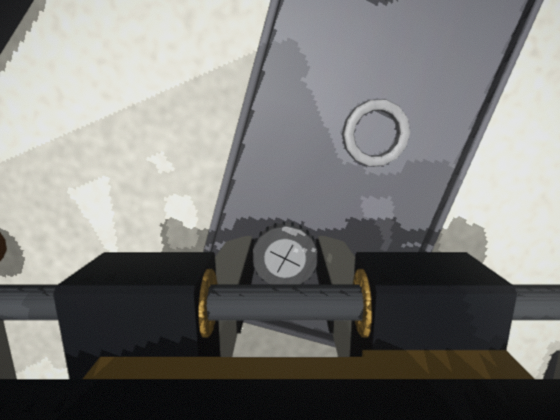

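Run:
```python
from h import *
s=r.read_state();T=c2w('wrist',s);K=camera_params('wrist')['mtx']
p=cv2.imread('pics/w7.png');g=cv2.cvtColor(p,cv2.COLOR_BGR2GRAY)[225:290,245:330]
_,b=cv2.threshold(g,0,255,cv2.THRESH_OTSU);
cv2.imwrite('pics/w7c.png',cv2.resize(p[220:290,240:330],None,fx=7,fy=7))
for h in (.0232,.024):
    w=atz(285,258,h,K,T);print(w, tcpT(s)[:3,:3].T@(w-s['tcp_pos']))
# same for eyepiece while held (w3 / w2)
```

```text
[ 0.45336045 -0.24713501  0.0232    ] [0.07590029 0.00011612 0.00041367]
[ 0.45366979 -0.24700193  0.024     ] [7.51003357e-02 1.15538231e-04 7.68088203e-05]
```

View pics/w7c.png

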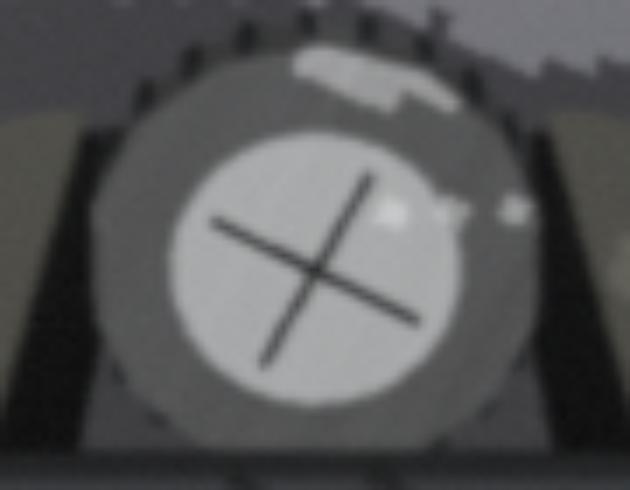

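Run:
```python
from h import *
s=r.read_state()
s=dict(s);s['tcp_pos']=s['tcp_pos']+[0,0,.1];plan([.4976,-.0287,s['tcp_pos'][2]],down(-66.87),s=s,vmax=.6)
```

```text
n 8 dist mm [ 43.9 218.1   0. ] turn each [ 0. -0. -0.]
[-0.0, -0.458, -0.315]
[-0.0, -0.458, -0.315]
[-0.0, -0.458, -0.315]
[-0.0, -0.458, -0.315]
[-0.0, -0.458, -0.315]
[-0.0, -0.458, -0.315]
[-0.0, -0.458, -0.315]
[-0.0, -0.458, -0.315]
```

apply_moves(
  deltas=[
    {"dp": [-0.3,0,0],"turn": [0,0,0],"fingers": 1},
    {"dp": [-0.6,0,0],"turn": [0,0,0],"fingers": 1},
    {"dp": [-0.6,0,0],"turn": [0,0,0],"fingers": 1},
    {"dp": [-0.5,-0.2,-0.14],"turn": [0,0,0],"fingers": 1},
    {"dp": [0,-0.45,-0.31],"turn": [0,0,0],"fingers": 1},
    {"dp": [0,-0.5,-0.345],"turn": [0,0,0],"fingers": 1},
    {"dp": [0,-0.5,-0.345],"turn": [0,0,0],"fingers": 1},
    {"dp": [0,-0.5,-0.345],"turn": [0,0,0],"fingers": 1},
    {"dp": [0,-0.5,-0.345],"turn": [0,0,0],"fingers": 1},
    {"dp": [0,-0.5,-0.345],"turn": [0,0,0],"fingers": 1},
    {"dp": [0,-0.3,-0.205],"turn": [0,0,0],"fingers": 1},
    {"dp": [0,-0.21,-0.14],"turn": [0,0,0],"fingers": 1},
  ],
)

```text
time_s: 13.35
tcp_pos: [0.4975, -0.0275, 0.1989]
orientation: [-0.693, -0.142, 0.693, -0.142]
contact_force: [-0.1, -0.4, -0.6]
finger_gap: 0.349
```

apply_moves(
  deltas=[
    {"dp": [0,0,0],"turn": [0,0,0],"fingers": 1},
    {"dp": [0,0,0],"turn": [0,0,0],"fingers": 1},
    {"dp": [0,0,0],"turn": [0,0,0],"fingers": 1},
  ],
)

```text
time_s: 13.65
tcp_pos: [0.4975, -0.0299, 0.1989]
orientation: [-0.693, -0.141, 0.693, -0.142]
contact_force: [0.1, -0.5, -0.2]
finger_gap: 0.35
```

Run:
```python
from h import *
s=r.read_state();print(s['time_s'],s['tcp_pos'],s['contact_force'],s['finger_gap']*93)
plan([.4976,-.0287,.174],down(-66.87),vmax=.5)
p,d,T,s=snap('wrist','w8')
p,d,T,s=snap('scene','s8');cv2.imwrite('pics/s8c.png',cv2.resize(p[120:260,200:340][...,::-1],None,fx=4,fy=4))
```

```text
13.65 [ 0.4975215  -0.02985825  0.19891868] [ 0.0701688  -0.46864588 -0.2418006 ] 32.529971556199385
n 1 dist mm [  0.1   1.2 -24.9] turn each [-0.005  0.002 -0.002]
[0.498, -0.021, -0.011]
```

View pics/w8.png

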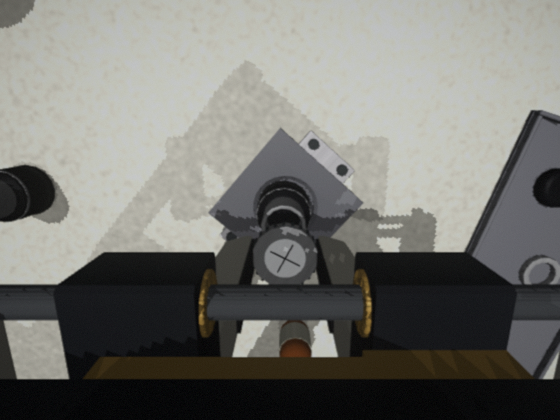

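View pics/s8c.png

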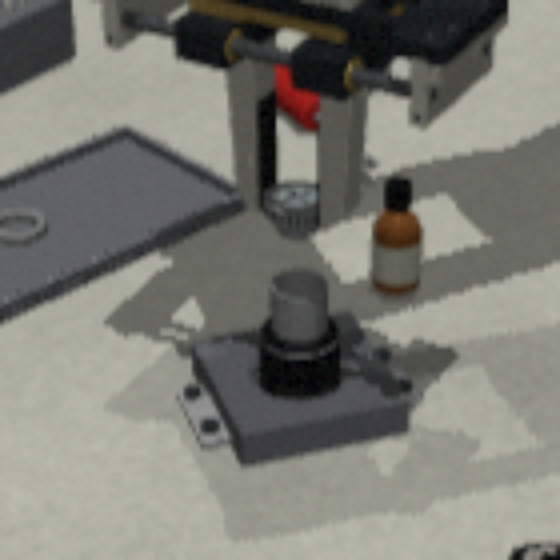

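apply_moves(
  deltas=[
    {"dp": [0.3,-0.018,-0.01],"turn": [0,0,0],"fingers": 1},
    {"dp": [0.2,0,0],"turn": [0,0,0],"fingers": 1},
    {"dp": [0,0,0],"turn": [0,0,0],"fingers": 1},
    {"dp": [0,0,0],"turn": [0,0,0],"fingers": 1},
    {"dp": [0,0,0],"turn": [0,0,0],"fingers": 1},
  ],
)

```text
time_s: 14.25
tcp_pos: [0.498, -0.0282, 0.1743]
orientation: [0.693, 0.142, -0.693, 0.142]
contact_force: [-0.1, 0.7, -0.3]
finger_gap: 0.346
```

apply_moves(
  deltas=[
    {"dp": [0.06,0.004,0.01],"turn": [0,0,0],"fingers": 1},
    {"dp": [0.06,0,0],"turn": [0,0,0],"fingers": 1},
    {"dp": [0.06,0,0],"turn": [0,0,0],"fingers": 1},
    {"dp": [0,0,0],"turn": [0,0,0],"fingers": 1},
  ],
)

```text
time_s: 14.65
tcp_pos: [0.497, -0.0282, 0.1645]
orientation: [-0.692, -0.142, 0.693, -0.142]
contact_force: [-0.3, 0.3, -0.9]
finger_gap: 0.344
```

apply_moves(
  deltas=[
    {"dp": [0.05,0,0],"turn": [0,0,0],"fingers": 1},
    {"dp": [0.05,0,0],"turn": [0,0,0],"fingers": 1},
    {"dp": [0.04,0,0],"turn": [0,0,0],"fingers": 1},
    {"dp": [0,0,0],"turn": [0,0,0],"fingers": 1},
  ],
)

```text
time_s: 15.05
tcp_pos: [0.4971, -0.0283, 0.1576]
orientation: [-0.693, -0.142, 0.693, -0.142]
contact_force: [0.0, -0.5, 0.9]
finger_gap: 0.348
```

apply_moves(
  deltas=[
    {"dp": [0.01,0,0],"turn": [0,0,0],"fingers": 1},
    {"dp": [0.01,0,0],"turn": [0,0,0],"fingers": 1},
    {"dp": [0,0,0],"turn": [0,0,0],"fingers": 1},
  ],
)

```text
time_s: 15.35
tcp_pos: [0.4974, -0.0284, 0.1571]
orientation: [0.693, 0.142, -0.693, 0.142]
contact_force: [0.2, -0.2, -0.0]
finger_gap: 0.349
```

apply_moves(
  deltas=[
    {"dp": [0.015,0,0],"turn": [0,0,0],"fingers": 1},
    {"dp": [0.01,0,0],"turn": [0,0,0],"fingers": 1},
    {"dp": [0,0,0],"turn": [0,0,0],"fingers": 1},
  ],
)

```text
time_s: 15.65
tcp_pos: [0.4976, -0.0284, 0.157]
orientation: [0.693, 0.142, -0.692, 0.142]
contact_force: [-2.2, 1.0, 10.8]
finger_gap: 0.349
```

apply_moves(
  deltas=[
    {"dp": [0,0,0],"turn": [0,0,0],"fingers": -0.3},
    {"dp": [0,0,0],"turn": [0,0,0],"fingers": -0.3},
    {"dp": [0,0,0],"turn": [0,0,0],"fingers": -0.3},
    {"dp": [-0.4,0,0],"turn": [0,0,0],"fingers": -0.3},
    {"dp": [-0.6,0,0],"turn": [0,0,0],"fingers": -0.3},
    {"dp": [-0.6,0,0],"turn": [0,0,0],"fingers": -0.3},
    {"dp": [0,0,0],"turn": [0,0,0],"fingers": -0.3},
    {"dp": [0,0,0],"turn": [0,0,0],"fingers": -0.3},
    {"dp": [0,0,0],"turn": [0,0,0],"fingers": -0.3},
  ],
)

```text
time_s: 16.55
tcp_pos: [0.4966, -0.0282, 0.2345]
orientation: [-0.692, -0.142, 0.693, -0.141]
contact_force: [-0.1, -0.0, -0.4]
finger_gap: 0.649
```

Run:
```python
from h import *
s=r.read_state();print(s['time_s'],s['tcp_pos'],s['contact_force'],s['finger_gap']*93)
p,d,T,s=snap('wrist','w9');K=camera_params('wrist')['mtx'];X,_,_=cloud(d,K,T);
a=toprim(X,(.4976,-.0287),.022,.081,.005);print(a)
q=(np.hypot(X[:,0]-.4976,X[:,1]+.0287)<.016)&(X[:,2]>.07);c=X[q].mean(0);print('normal',np.linalg.svd(X[q]-c,full_matrices=False)[2][2],c)
p,d,T,s=snap('scene');X,_,_=cloud(d,camera_params('scene')['mtx'],T);print(toprim(X,(.4976,-.0287),.022,.082,.003))
cv2.imwrite('pics/s9c.png',cv2.resize(p[140:260,220:340][...,::-1],None,fx=4,fy=4))
```

```text
16.55 [ 0.49656942 -0.0281698   0.23445884] [-0.05188682 -0.0278526  -0.36828692] 60.395888849527346
{'c': (496.8, -28.4), 'r': 17.7, 'box': array([497.1, -28.2]), 'wh': array([34.5, 34.9]), 'z': 0.081, 'n': 1642}
normal [ 0.01381895 -0.00651961  0.99988326] [ 0.49794968 -0.02861279  0.08108133]
{'c': (499.0, -26.4), 'r': 18.4, 'box': array([499.5, -25.3]), 'wh': array([33.4, 33.5]), 'z': 0.0817, 'n': 136}
```

View pics/w9.png

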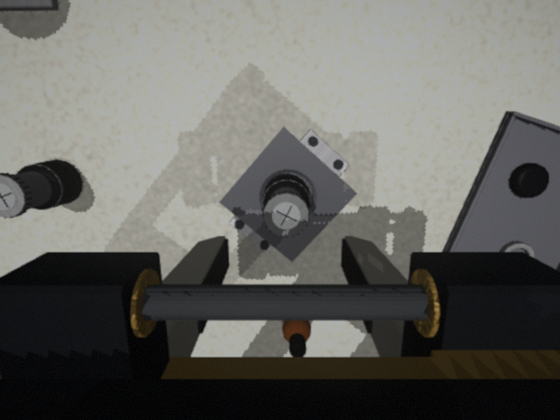

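View pics/s9c.png

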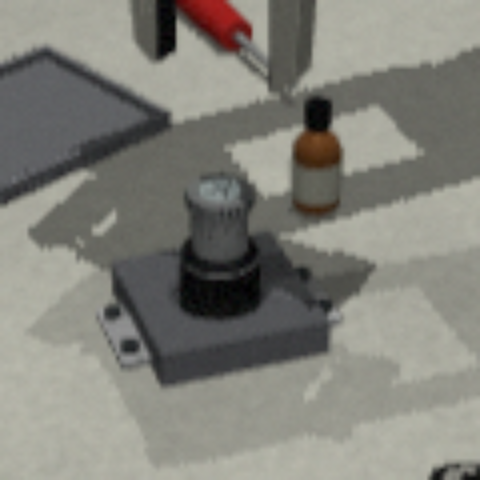

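The cell is home: its top is at 81–82 mm and level to 1°, and the oil bottle and spare are unmoved. Next I'll measure the lens direction more closely and rehearse the tilted pose with an empty gripper.

Run:
```python
from h import *
for n in ['top','scene']:
    z=np.load(n+'1.npz');X,_,_=cloud(z['d'],camera_params(n)['mtx'],c2w(n))
    q=(np.hypot(X[:,0]-.62,X[:,1]-.285)<.085)&(X[:,2]>.0075)&(X[:,2]<.012)
    # largest connected by density: drop cable
    Q=(X[q][:,:2]*1000).astype(np.float32)
    from scipy.spatial import cKDTree
    k=np.array([len(a) for a in cKDTree(Q).query_ball_point(Q,6)]);Q=Q[k>np.median(k)*.35]
    print(n,len(Q),cv2.minAreaRect(Q))
az=np.radians(-157.2);t=np.radians(25)
nv=np.array([np.sin(t)*np.cos(az),np.sin(t)*np.sin(az),np.cos(t)])
L=np.array([.5782,.2682,.1232])+.004*nv
Rd=down(-66.87);rot=R.align_vectors([-nv],[[0,0,-1]])[0]
ax=np.cross([0,0,-1],-nv);ax/=np.linalg.norm(ax)
Rt=R.from_rotvec(ax*t).as_matrix()@Rd
np.savez('goal.npz',nv=nv,L=L,Rt=Rt)
P=L+nv*.27;print('L',L,'P',P,'final',L+nv*.1252)
plan(P,Rt,vmax=.7,amax=.7)
```

```text
top 826 ((619.6306762695312, 286.33563232421875), (153.22201538085938, 90.27203369140625), 23.727909088134766)
scene 1716 ((619.60986328125, 285.4328308105469), (147.1968536376953, 90.35436248779297), 23.8059139251709)
L [0.57664162 0.26754492 0.12682523] P [0.47145064 0.2233267  0.37152833] final [0.52786417 0.24704077 0.24029497]
n 9 dist mm [-25.1 251.5 137.2] turn each [-0.     0.349  0.003]
[-0.304, -0.536, -0.168]
[-0.296, -0.536, -0.182]
[-0.287, -0.536, -0.196]
[-0.277, -0.536, -0.21]
[-0.267, -0.536, -0.224]
[-0.256, -0.536, -0.236]
[-0.245, -0.536, -0.248]
[-0.232, -0.535, -0.26]
[-0.22, -0.535, -0.271]
```

apply_moves(
  deltas=[
    {"dp": [-0.3,-0.54,-0.17],"turn": [0,0.35,0],"fingers": -0.3},
    {"dp": [-0.3,-0.54,-0.18],"turn": [0,0.35,0],"fingers": -0.3},
    {"dp": [-0.29,-0.54,-0.2],"turn": [0,0.35,0],"fingers": -0.3},
    {"dp": [-0.28,-0.54,-0.21],"turn": [0,0.35,0],"fingers": -0.3},
    {"dp": [-0.27,-0.54,-0.22],"turn": [0,0.35,0],"fingers": -0.3},
    {"dp": [-0.26,-0.54,-0.24],"turn": [0,0.35,0],"fingers": -0.3},
    {"dp": [-0.25,-0.54,-0.25],"turn": [0,0.35,0],"fingers": -0.3},
    {"dp": [-0.23,-0.53,-0.26],"turn": [0,0.35,0],"fingers": -0.3},
    {"dp": [-0.22,-0.53,-0.27],"turn": [0,0.35,0.02],"fingers": -0.3},
    {"dp": [0,0,0],"turn": [0,0,0],"fingers": -0.3},
    {"dp": [0,0,0],"turn": [0,0,0],"fingers": -0.3},
    {"dp": [0,0,0],"turn": [0,0,0],"fingers": -0.3},
  ],
)

```text
time_s: 17.85
tcp_pos: [0.4714, 0.223, 0.3725]
orientation: [0.827, 0.168, -0.526, 0.108]
contact_force: [0.3, -0.5, -0.1]
finger_gap: 0.65
```

Run:
```python
from h import *
s=r.read_state();print(s['time_s'],s['tcp_pos'],s['qpos'].round(2),s['finger_gap']*93)
p,d,T,s=snap('wrist','w10');K=camera_params('wrist')['mtx'];np.savez('w10.npz',p=p,d=d,T=T)
X,u,v=cloud(d,K,T)
g=np.load('goal.npz');L=g['L']
print('proj L',proj(L,K,T))
q=(np.linalg.norm(X-L,axis=1)<.045)&(X[:,2]>.09);P=X[q]
rng=np.random.default_rng(0);best=None
for i in range(800):
    a=P[rng.choice(len(P),3,False)];nn=np.cross(a[1]-a[0],a[2]-a[0]);
    if np.linalg.norm(nn)<1e-6: continue
    nn/=np.linalg.norm(nn);e=abs((P-a[0])@nn)<.0012
    if best is None or e.sum()>best.sum():best=e
Q=P[best];c=Q.mean(0);nn=np.linalg.svd(Q-c,full_matrices=False)[2][2];nn*=np.sign(nn[2])
print(len(P),len(Q),'tilt',np.degrees(np.arccos(nn[2])),'az',np.degrees(np.arctan2(nn[1],nn[0])))
b=np.cross(nn,[0,0,1]);b/=np.linalg.norm(b);w=np.cross(nn,b)
(cx,cy),rr=cv2.minEnclosingCircle((np.c_[(Q-c)@b,(Q-c)@w]*1000).astype(np.float32))
C=c+b*cx/1000+w*cy/1000
h=(P-C)@nn
print('centre',C,'r',rr,'heights hist',np.histogram(h,bins=np.arange(-.012,.012,.002)))
print('lens est',C+.004*nn,'vs',L)
```

```text
17.85 [0.47135797 0.22304384 0.3724665 ] [ 0.18 -0.05  1.78  0.11  0.99  1.3 ] 60.446415570737386
proj L [284.36498375 186.68378309]
2919 2028 tilt 25.070467015675906 az -156.2002145747329
centre [0.57755873 0.26678272 0.1216634 ] r 33.71442413330078 heights hist (array([   4,    5,   10,    8,   16, 1162, 1172,  246,  289,    6,    0]), array([-0.012, -0.01 , -0.008, -0.006, -0.004, -0.002,  0.   ,  0.002,
        0.004,  0.006,  0.008,  0.01 ]))
lens est [0.57600794 0.26609875 0.12528655] vs [0.57664162 0.26754492 0.12682523]
```

View pics/w10.png

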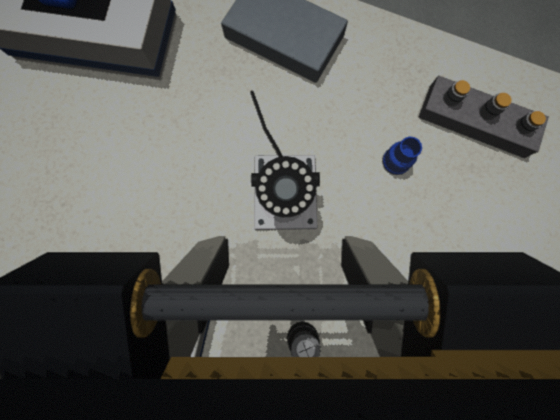

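The lens ring shows at (286,187) with tilt 25.1° and azimuth −156.2°, which agrees with the other views to about 1.5 mm. I'm going back for the eyepiece.

Run:
```python
from h import *
az=np.radians(-156.3);t=np.radians(25)
nv=np.array([np.sin(t)*np.cos(az),np.sin(t)*np.sin(az),np.cos(t)]);L=np.array([.5764,.2668,.126])
ax=np.cross([0,0,-1],-nv);ax/=np.linalg.norm(ax)
Rt=R.from_rotvec(ax*t).as_matrix()@down(-66.87)
np.savez('goal.npz',nv=nv,L=L,Rt=Rt)
plan([.4974,-.0286,.235],down(-66.87),vmax=.7,amax=.7)
```

```text
n 9 dist mm [  25.8 -251.5 -137.5] turn each [-0.001 -0.348 -0.002]
[0.208, 0.536, 0.28]
[0.221, 0.536, 0.27]
[0.234, 0.536, 0.259]
[0.246, 0.536, 0.247]
[0.257, 0.536, 0.235]
[0.268, 0.536, 0.222]
[0.279, 0.536, 0.209]
[0.288, 0.536, 0.195]
[0.297, 0.536, 0.181]
```

apply_moves(
  deltas=[
    {"dp": [0.21,0.54,0.28],"turn": [0,-0.35,0],"fingers": -0.3},
    {"dp": [0.22,0.54,0.27],"turn": [0,-0.35,0],"fingers": -0.3},
    {"dp": [0.23,0.54,0.26],"turn": [0,-0.35,0],"fingers": -0.3},
    {"dp": [0.25,0.54,0.25],"turn": [0,-0.35,0],"fingers": -0.3},
    {"dp": [0.26,0.54,0.23],"turn": [0,-0.35,0],"fingers": -0.3},
    {"dp": [0.27,0.54,0.22],"turn": [0,-0.35,0],"fingers": -0.3},
    {"dp": [0.28,0.54,0.21],"turn": [0,-0.35,0],"fingers": -0.3},
    {"dp": [0.29,0.53,0.2],"turn": [0,-0.35,0],"fingers": -0.3},
    {"dp": [0.29,0.52,0.18],"turn": [0,-0.33,0],"fingers": -0.3},
    {"dp": [0,0,0],"turn": [0,0,0],"fingers": -0.3},
    {"dp": [0,0,0],"turn": [0,0,0],"fingers": -0.3},
    {"dp": [0,0,0],"turn": [0,0,0],"fingers": -0.3},
  ],
)

```text
time_s: 19.1
tcp_pos: [0.4975, -0.0278, 0.2366]
orientation: [0.694, 0.141, -0.692, 0.142]
contact_force: [-0.1, -1.1, 0.5]
finger_gap: 0.65
```

Run:
```python
from h import *
s=r.read_state();print(s['time_s'],s['tcp_pos'])
p,d,T,s=snap('wrist','w11');K=camera_params('wrist')['mtx'];X,u,v=cloud(d,K,T);print(toprim(X,(.4976,-.0287),.022,.081,.005))
plan([.4974,-.0286,.125],down(-66.87),vmax=.6)
```

```text
19.1 [ 0.49750442 -0.02778599  0.23657781]
{'c': (497.0, -28.4), 'r': 17.5, 'box': array([497.3, -28.4]), 'wh': array([34.1, 34.7]), 'z': 0.081, 'n': 1610}
n 4 dist mm [-1.000e-01 -1.100e+00 -1.119e+02] turn each [-0.002 -0.007 -0.004]
[0.559, 0.003, 0.005]
[0.559, 0.004, 0.004]
[0.559, 0.004, 0.004]
[0.559, 0.004, 0.003]
```

apply_moves(
  deltas=[
    {"dp": [0.55,0.004,0.004],"turn": [0,-0.007,-0.004],"fingers": -0.3},
    {"dp": [0.55,0.004,0.004],"turn": [0,-0.007,-0.004],"fingers": -0.3},
    {"dp": [0.55,0.004,0.004],"turn": [0,-0.007,-0.004],"fingers": -0.3},
    {"dp": [0.55,0.004,0.004],"turn": [0,-0.007,-0.004],"fingers": -0.3},
    {"dp": [0.2,0,0],"turn": [0,0,0],"fingers": -0.3},
    {"dp": [0,0,0],"turn": [0,0,0],"fingers": -0.3},
    {"dp": [0,0,0],"turn": [0,0,0],"fingers": -0.3},
    {"dp": [0,0,0],"turn": [0,0,0],"fingers": -0.3},
  ],
)

```text
time_s: 19.95
tcp_pos: [0.4984, -0.0292, 0.118]
orientation: [0.693, 0.141, -0.692, 0.142]
contact_force: [0.0, -0.7, 0.7]
finger_gap: 0.648
```

Run:
```python
from h import *
s=r.read_state();print(s['time_s'],s['tcp_pos'])
plan([.4974,-.0286,.1075],down(-66.87),vmax=.6)
```

```text
19.95 [ 0.49843748 -0.02918108  0.11801078]
n 1 dist mm [ -1.    0.6 -10.5] turn each [-0.005 -0.009 -0.016]
[0.21, -0.019, 0.015]
```

apply_moves(
  deltas=[
    {"dp": [0.12,-0.019,0.012],"turn": [-0.005,-0.009,-0.016],"fingers": -0.3},
    {"dp": [0.09,0,0],"turn": [0,0,0],"fingers": -0.3},
    {"dp": [0,0,0],"turn": [0,0,0],"fingers": -0.3},
    {"dp": [0,0,0],"turn": [0,0,0],"fingers": 1},
    {"dp": [0,0,0],"turn": [0,0,0],"fingers": 1},
    {"dp": [0,0,0],"turn": [0,0,0],"fingers": 1},
    {"dp": [0,0,0],"turn": [0,0,0],"fingers": 1},
    {"dp": [0,0,0],"turn": [0,0,0],"fingers": 1},
  ],
  squeeze=35,
)

```text
time_s: 20.75
tcp_pos: [0.4966, -0.0286, 0.1061]
orientation: [-0.692, -0.142, 0.694, -0.141]
contact_force: [0.1, 0.3, 0.0]
finger_gap: 0.421
```

Run:
```python
from h import *
s=r.read_state();print(s['time_s'],s['tcp_pos'],s['contact_force'],s['finger_gap']*93)
p,d,T,s=snap('wrist','w12');K=camera_params('wrist')['mtx'];np.savez('w12.npz',p=p,d=d,T=T,st=tcpT(s))
```

```text
20.75 [ 0.49660619 -0.02856587  0.10606135] [0.1093006  0.32562581 0.03143364] 39.180980905240084
```

View pics/w12.png

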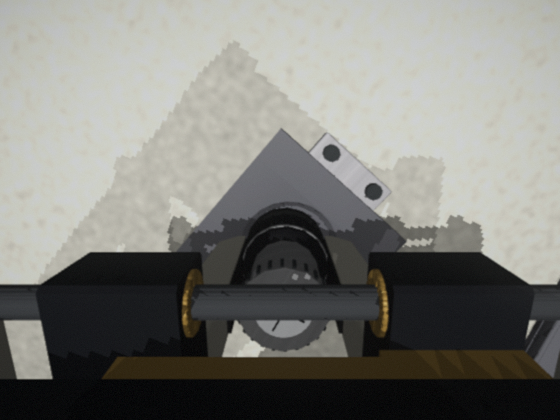

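Run:
```python
from h import *
g=np.load('goal.npz');L,nv,Rt=g['L'],g['nv'],g['Rt']
F=L+nv*.1241-Rt@np.array([0,0,-.0007]);np.save('F.npy',F);A=F+nv*.07
s=dict(r.read_state());s['tcp_pos']=s['tcp_pos']+[0,0,.06]
print(F,A);plan(A,Rt,s=s,vmax=.6,amax=.5)
```

```text
[0.52779263 0.24547046 0.23817698] [0.50070433 0.23357953 0.30161852]
n 10 dist mm [  4.1 262.1 135.6] turn each [-0.     0.314 -0.002]
[-0.271, -0.479, -0.213]
[-0.261, -0.48, -0.224]
[-0.251, -0.48, -0.236]
[-0.24, -0.48, -0.246]
[-0.229, -0.48, -0.257]
[-0.217, -0.48, -0.267]
[-0.205, -0.48, -0.276]
[-0.193, -0.48, -0.285]
[-0.18, -0.48, -0.293]
[-0.167, -0.48, -0.301]
```

apply_moves(
  deltas=[
    {"dp": [-0.1,0,0],"turn": [0,0,0],"fingers": 1},
    {"dp": [-0.3,0,0],"turn": [0,0,0],"fingers": 1},
    {"dp": [-0.5,0,0],"turn": [0,0,0],"fingers": 1},
    {"dp": [-0.3,0,0],"turn": [0,0,0],"fingers": 1},
    {"dp": [0,0,0],"turn": [0,0,0],"fingers": 1},
  ],
)

```text
time_s: 21.3
tcp_pos: [0.4978, -0.0287, 0.1681]
orientation: [0.693, 0.142, -0.692, 0.142]
contact_force: [1.2, 0.1, -1.3]
finger_gap: 0.423
```

apply_moves(
  deltas=[
    {"dp": [-0.27,-0.48,-0.21],"turn": [0,0.31,0],"fingers": 1},
    {"dp": [-0.26,-0.48,-0.22],"turn": [0,0.31,0],"fingers": 1},
    {"dp": [-0.25,-0.48,-0.24],"turn": [0,0.31,0],"fingers": 1},
    {"dp": [-0.24,-0.48,-0.25],"turn": [0,0.31,0],"fingers": 1},
    {"dp": [-0.23,-0.48,-0.26],"turn": [0,0.31,0],"fingers": 1},
    {"dp": [-0.22,-0.48,-0.27],"turn": [0,0.31,0],"fingers": 1},
    {"dp": [-0.21,-0.48,-0.28],"turn": [0,0.31,0],"fingers": 1},
    {"dp": [-0.19,-0.48,-0.29],"turn": [0,0.31,0],"fingers": 1},
    {"dp": [-0.18,-0.48,-0.29],"turn": [0,0.31,0],"fingers": 1},
    {"dp": [-0.17,-0.48,-0.3],"turn": [0,0.31,0],"fingers": 1},
    {"dp": [0,0,0],"turn": [0,0,0],"fingers": 1},
    {"dp": [0,0,0],"turn": [0,0,0],"fingers": 1},
  ],
)

```text
time_s: 22.5
tcp_pos: [0.5006, 0.2344, 0.3003]
orientation: [0.824, 0.17, -0.53, 0.108]
contact_force: [0.1, -0.4, -1.4]
finger_gap: 0.424
```

Run:
```python
from h import *
g=np.load('goal.npz');F=np.load('F.npy')
s=r.read_state();print(s['time_s'],s['tcp_pos'],s['contact_force'],s['finger_gap']*93)
plan(F,g['Rt'],vmax=.35)
snap('wrist','w13');snap('scene','s13')
```

```text
22.5 [0.50062082 0.23443495 0.30027302] [ 0.09252662 -0.36781643 -1.35140387] 39.40435625611167
n 4 dist mm [ 27.2  11.  -62.1] turn each [ 0.002  0.015 -0.003]
[0.343, 0.003, -0.005]
[0.343, 0.004, -0.004]
[0.343, 0.004, -0.003]
[0.343, 0.004, -0.002]
```

View pics/s13.png

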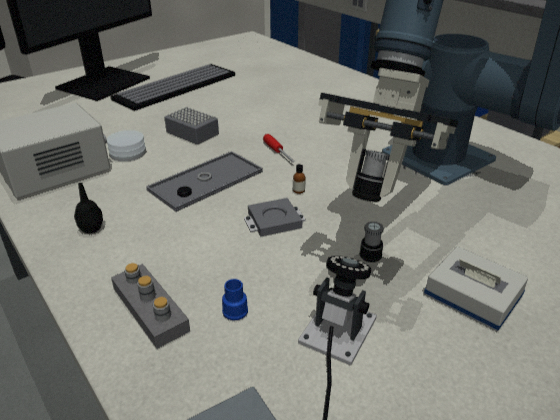

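View pics/w13.png

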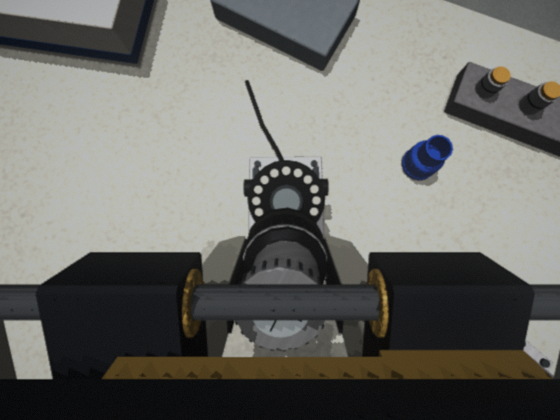

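The eyepiece is held with its cell home and pointed at the lens, with the ring light at (286,195) in the wrist view. Now the approach.

apply_moves(
  deltas=[
    {"dp": [0.34,0.004,-0.005],"turn": [0,0.015,0],"fingers": 1},
    {"dp": [0.34,0.004,-0.004],"turn": [0,0.015,0],"fingers": 1},
    {"dp": [0.34,0.004,-0.003],"turn": [0,0.015,0],"fingers": 1},
    {"dp": [0.2,0.004,-0.002],"turn": [0,0.015,0],"fingers": 1},
    {"dp": [0,0,0],"turn": [0,0,0],"fingers": 1},
    {"dp": [0,0,0],"turn": [0,0,0],"fingers": 1},
    {"dp": [0,0,0],"turn": [0,0,0],"fingers": 1},
    {"dp": [0,0,0],"turn": [0,0,0],"fingers": 1},
  ],
)

```text
time_s: 23.4
tcp_pos: [0.5262, 0.2439, 0.2473]
orientation: [0.827, 0.17, -0.525, 0.107]
contact_force: [-0.4, 0.4, -1.5]
finger_gap: 0.421
```

Run:
```python
from h import *
g=np.load('goal.npz');F=np.load('F.npy')
for i in range(1):
    s=r.read_state();print(s['time_s'],s['tcp_pos'],s['qd'].round(3),s['contact_force'],s['finger_gap']*93)
plan(F,g['Rt'],vmax=.35)
snap('wrist','w14');p,d,T,s=snap('scene');cv2.imwrite('pics/s14.png',cv2.resize(p[120:360,270:450][...,::-1],None,fx=2.5,fy=2.5));np.savez('s14.npz',p=p,d=d)
```

```text
23.4 [0.52619779 0.24389959 0.24728253] [ 0.003  0.     0.001  0.    -0.002  0.003] [-0.37914572  0.37107176 -1.53215494] 39.127819555174604
n 1 dist mm [ 1.6  1.6 -9.1] turn each [-0.    -0.028 -0.021]
[0.183, -0.016, 0.04]
```

View pics/s14.png

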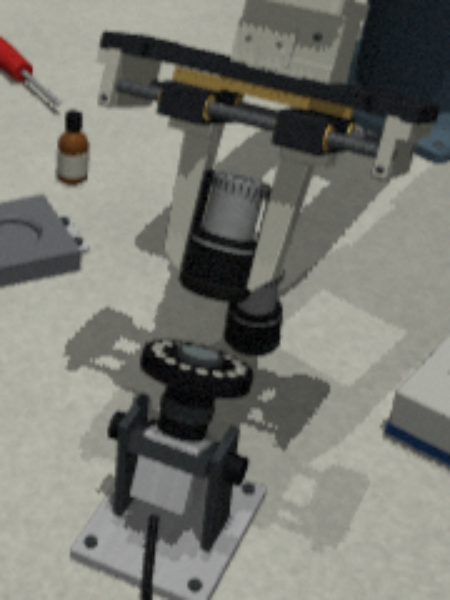

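View pics/w14.png

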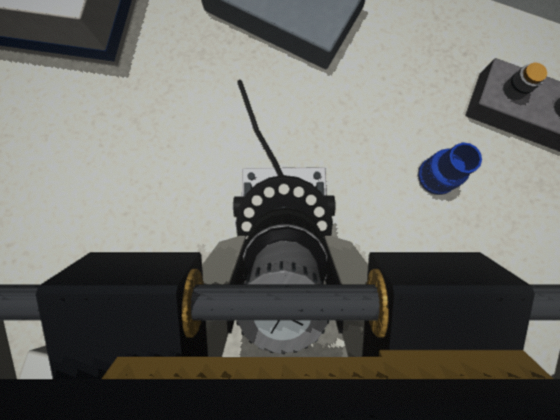

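apply_moves(
  deltas=[
    {"dp": [0.1,-0.016,0.035],"turn": [0,-0.028,-0.02],"fingers": 1},
    {"dp": [0.08,0,0],"turn": [0,0,0],"fingers": 1},
    {"dp": [0,0,0],"turn": [0,0,0],"fingers": 1},
    {"dp": [0,0,0],"turn": [0,0,0],"fingers": 1},
    {"dp": [0,0,0],"turn": [0,0,0],"fingers": 1},
    {"dp": [0,0,0],"turn": [0,0,0],"fingers": 1},
  ],
)

```text
time_s: 24.1
tcp_pos: [0.5278, 0.2456, 0.2376]
orientation: [0.826, 0.171, -0.527, 0.106]
contact_force: [-0.2, 0.6, -1.7]
finger_gap: 0.423
```

```bash
cat > chk.py <<'E'
from h import *
from scipy.optimize import least_squares
g=np.load('goal.npz');F=np.load('F.npy');L,nv=g['L'],g['nv']
s=r.read_state();print(s['time_s'],s['tcp_pos'],s['contact_force'],s['finger_gap']*93)
plan(F,g['Rt'],vmax=.35)
pr=[(0,19),(3,21.5),(9,21.5),(9.01,20),(34,20),(36,15),(62,15),(62.01,17),(70,17)]
h=np.array([a for a,_ in pr])/1e3;rd=np.array([b for _,b in pr])/1e3
for n in ['scene','wrist']:
    p,d,T,s=snap(n);K=camera_params(n)['mtx'];np.savez(f'f_{n}.npz',p=p,d=d,T=T)
    cv2.imwrite(f'pics/f_{n}_{s["time_s"]:.2f}.png',p[...,::-1])
    X,u,v=cloud(d,K,T)
    tt=tcpT(s);e0=tt[:3,3]+tt[:3,:3]@[.0941,0,-.0007];a0=-tt[:3,0]
    Y=X-e0;al=Y@a0;ra=np.linalg.norm(Y-al[:,None]*a0,axis=1);yj=Y@tt[:3,1]
    q=(al>.001)&(al<.068)&(ra<.026)&(abs(yj)<.0185)
    X=X[q];print(n,len(X))
    def par(x):
        a=tt[:3,:3]@R.from_rotvec([0,x[3],x[4]]).as_matrix()@[-1,0,0];return e0+tt[:3,:3]@x[:3],a
    def res(x):
        e,a=par(x);Y=X-e;al=Y@a;ra=np.linalg.norm(Y-al[:,None]*a,axis=1)
        side=ra-np.interp(al,h,rd);top=al-.070
        return np.r_[np.where(abs(top)<abs(side),top,side),np.array(x[:3])*.5,np.array(x[3:])*.02]
    o=least_squares(res,np.zeros(5),loss='soft_l1',f_scale=.0015)
    e,a=par(o.x);print(n,'offsets mm',(o.x[:3]*1e3).round(2),'rot deg',np.degrees(o.x[3:]).round(2),'rms',np.sqrt(np.median(o.fun**2)).round(5))
    D=e-L;print('  axial',(D@nv*1e3).round(1),'lateral',np.linalg.norm(D-(D@nv)*nv)*1e3,'ang',np.degrees(np.arccos(a@nv)))
    # ring light seen in this view
    D=e0-L;print('  nominal axial',D@nv,'lat',np.linalg.norm(D-(D@nv)*nv),'ang',np.degrees(np.arccos(a0@nv)))
E
python3 chk.py
```

```text
24.1 [0.52780642 0.24557008 0.23757385] [-0.21054724  0.61070088 -1.70488951] 39.32757666175537
n 1 dist mm [-0.  -0.1  0.6] turn each [-0.001  0.008  0.001]
[-0.011, 0.002, -0.004]
scene 1035
scene offsets mm [ 0.26 -0.13 -1.72] rot deg [0.54 0.52] rms 0.0007
  axial 29.2 lateral 1.421408713656736 ang 0.6960853257195037
  nominal axial 0.02943036667769501 lat 0.0003331048714495739 ang 0.06774845610734218
wrist 4573
wrist offsets mm [ 0.5  -0.08  0.26] rot deg [0.78 0.3 ] rms 0.00037
  axial 29.0 lateral 0.5952893215454549 ang 0.7667334892309077
  nominal axial 0.029450722464716597 lat 0.0003228020398054792 ang 0.06702643415306496
```

apply_moves(
  deltas=[
    {"dp": [-0.015,0.002,-0.003],"turn": [0,0,0],"fingers": 1},
    {"dp": [0,0,0],"turn": [0,0,0],"fingers": 1},
    {"dp": [0,0,0],"turn": [0,0,0],"fingers": 1},
    {"dp": [0,0,0],"turn": [0,0,0],"fingers": 1},
    {"dp": [0,0,0],"turn": [0,0,0],"fingers": 1},
    {"dp": [0,0,0],"turn": [0,0,0],"fingers": 1},
  ],
)

```text
time_s: 24.8
tcp_pos: [0.5276, 0.2454, 0.2382]
orientation: [0.826, 0.171, -0.527, 0.106]
contact_force: [-0.6, 0.4, -1.4]
finger_gap: 0.42
```

```bash
python3 chk.py; ls pics | tail -30
python3 - <<'E'
from h import *
p,d,T,s=snap('scene','sfin');X,_,_=cloud(d,camera_params('scene')['mtx'],T)
for k,c,zt,rad in [('spare',(.425,.177),.070,.03),('oil',(.385,-.083),.068,.03),('ring',(.529,-.264),.011,.03),('cap',(.6,-.23),.016,.03)]:
    print(k,toprim(X,c,rad,zt),toprim(cloud(np.load('scene1.npz')['d'],camera_params('scene')['mtx'],T)[0],c,rad,zt))
print(r.read_state()['qd'].round(3))
E
```

```text
24.8 [0.52759878 0.24538969 0.23818333] [-0.64651927  0.39598674 -1.3613005 ] 39.028233052241696
n 1 dist mm [ 0.2  0.1 -0. ] turn each [-0.001  0.01   0.002]
[0.002, 0.0, -0.004]
scene 1034
scene offsets mm [ 0.3  -0.27 -1.85] rot deg [0.83 0.11] rms 0.00075
  axial 29.8 lateral 1.5504135102725092 ang 0.7548658210109235
  nominal axial 0.030093575941958075 lat 0.0003248804896608212 ang 0.08399688453933381
wrist 4576
wrist offsets mm [0.46 0.02 0.23] rot deg [0.85 0.47] rms 0.00039
  axial 29.7 lateral 0.5329166660807785 ang 0.8991375354489327
  nominal axial 0.030121135852478373 lat 0.0003016112001732385 ang 0.08074685676471091
f_wrist_24.15.png
f_wrist_24.85.png
s13.png
s14.png
s2.png
s8.png
s8c.png
s9c.png
scene0.png
scene4.png
scenecam.png
top0.png
top4.png
topcam.png
w1.png
w10.png
w11.png
w12.png
w13.png
w14.png
w2.png
w3.png
w5.png
w6.png
w7.png
w7c.png
w8.png
w9.png
wrist0.png
wrist4.png
spare None {'c': (425.8, 177.5), 'r': 18.1, 'box': array([424.8, 178.1]), 'wh': array([33.7, 33.2]), 'z': 0.0699, 'n': 171}
oil {'c': (387.6, -85.0), 'r': 7.2, 'box': array([388.1, -84.5]), 'wh': array([12.2, 12.3]), 'z': 0.0672, 'n': 23} {'c': (388.9, -84.0), 'r': 8.7, 'box': array([388.8, -83.3]), 'wh': array([15.2, 13.7]), 'z': 0.0674, 'n': 26}
ring {'c': (529.5, -262.0), 'r': 18.4, 'box': array([ 530.8, -263.1]), 'wh': array([34.4, 31.7]), 'z': 0.0101, 'n': 64} {'c': (531.4, -261.0), 'r': 19.3, 'box': array([ 530.6, -261.1]), 'wh': array([37., 31.]), 'z': 0.0103, 'n': 58}
cap {'c': (602.4, -227.5), 'r': 15.8, 'box': array([ 602.9, -227.9]), 'wh': array([27.2, 29.3]), 'z': 0.0158, 'n': 81} {'c': (602.2, -229.8), 'r': 15.4, 'box': array([ 601.7, -229.9]), 'wh': array([30.4, 26.7]), 'z': 0.0157, 'n': 81}
[ 0.001 -0.001 -0.     0.002 -0.    -0.002]
```

View pics/sfin.png

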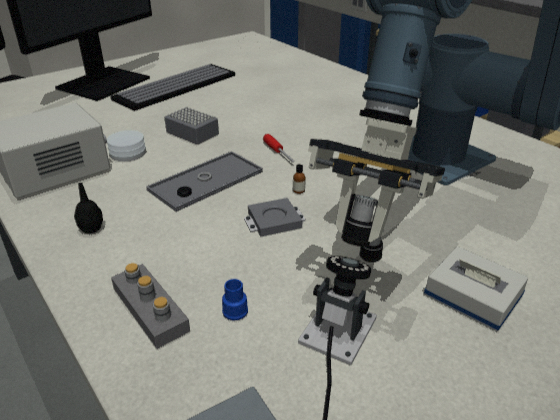

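The final view shows the eyepiece held in line over the lens at (357,220). The spare's cup is at (372,250), unmoved, with its top hidden behind the held part.

```bash
python3 -c "
from rig import job,r
print(job.finish_job());print(r.read_state()['time_s'])"
```

```text
the job is handed in; nothing more can be done
None
the job is handed in; nothing more can be done
```

The job is handed in, with the arm still holding the eyepiece before the lens; the robot clock stood at about 25 s. I stood the open eyepiece in the nest and let go. I then fitted the reticle cell (contact force 11 N), let go, re-gripped the eyepiece by its body at 35 N and took it to the lens.

**Last checks:**
- **Cell:** before the lift its top was at 81–82 mm (82 expected) and level to 1°. In the last pictures it still looked home.
- **Distance to the lens:** 29.7–30.1 mm.
- **Angle to the lens axis:** 0.1° from the arm's pose, 0.8–0.9° from the camera fits.
- **Stillness:** joint speeds were practically zero.
- **Other parts:** the oil bottle, lock ring and cap were where they started, to within about 3 mm of measuring noise.

**Disagreements and gaps:**
- **Sideways offset:** the views did not quite agree. It was 0.3 mm from the arm's pose, 0.5 mm from the wrist camera and 1.6 mm from the scene camera. That is within the 2 mm calibration.
- **Finished eyepiece:** its top was hidden behind the held one in the last scene view, so I could only check its foot by eye. The foot had not moved.

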